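Weigh out the mill balls

ROBOT

A 6-joint arm with a two-finger parallel gripper is mounted at the origin on the work surface. World frame = base frame: x ahead of the robot, y to its left, z up, the work surface at z = 0. Lengths are in mm, angles in rad, forces in N, time in s.
With the tool pointing down it reaches from about 300 to 775 mm from the base axis. Payload 14.6 kg.
Tool frame: the origin (TCP) lies between the finger pads; the fingertips stand manip.nose_length ahead of it and the grasp point (between the pads) lies 11 mm behind it (manip.nose_length is the distance from the TCP to the fingertips, in mm); z points along the fingers, y is the line along which they close (so a half turn about z gives the same grasp; the last joint's range is limited). The gripper opens to 94 mm and grips with 3 to 60 N. Pads are 16 mm wide; open, the fingers measure 119 mm over their backs; the gripper's body (75 mm by 177 mm) begins 78 mm behind the grasp point.
Start: joints at [-1.402, 0.3, 1.521, -0, 1.321, -0.067], TCP at [128.485, -534.772, 213.446] pointing down, gripper open.
Joint ranges: [-3.03, 3.03], [-0.79, 2.21], [0.23, 2.52], [-1.04, 4.18], [0, 3.07], [-2.55, 2.55]. Speed limits (rad/s): [2.22, 2.22, 2.57, 3.14, 3.14, 3.14].

INTERFACE

Orientations are given as [roll, pitch, yaw] about the fixed x, y, z axes, in that order (R = Rz(yaw) Ry(pitch) Rx(roll)).
In Python, from cell import manip, cams, job gives the robot as it stands.
- The arm moves only by the tool jog_arm, never from a script. Its argument "commands" is a list of rows, each an object of numbers: "dx", "dy", "dz": the shift along the tool's x, y, z each as a share of 40 mm, from -1 to 1; "ax", "ay", "az": the turn, a rotation vector about the tool's x, y, z each as a share of 10 degrees, from -1 to 1; "gripper": the closure, from 0 (fully open) to 1 (shut). A call has 1 to 10 rows; each row shifts and turns the commanded pose from where the row before left it, along the tool's axes as they then stand; what a row does not reach is not made up. A row lasts 1/8 s, in which the tool goes at most 62.5 mm and 10.7 degrees, less where a joint would pass 70% of its speed; a pose out of reach is approached as far as the arm can. A call with a number of a shift or a turn outside -1 to 1 is refused whole. A call with a gripper value outside its range is refused whole. The fingers move at their own pace and stop on an object; "squeeze" is the grip in N (left out, the last holds). Time passes only in rows, so rows that do not move let the fingers close. It gives the time, the measured TCP pose, the force, the opening and the grip force at its end, in the units of the state.
- manip.read_state(): the state, without advancing time (a new reading comes with each control period).
- cams.camera(name): name is "scene" or "top"; returns a dict with "image" (400x640x3 uint8, red, green, blue), "fx", "fy", "cx", "cy" (pixels), "world_to_cam" (4x4, takes a point from world to camera coordinates). Camera axes: x right, y down, z forward; pixel columns grow to the right and rows downward; lengths in mm; the calibration is good to about 2 mm. A picture is of the moment at which its call begins. There is no depth.
- job.sign_off(): hands the job in; it is judged then, once.
The state is a dict: "clock": time; "joints": joint angles; "qd": joint speeds; "effort": joint torques, N m; "eef_pos": TCP position; "eef_rot": TCP orientation; "wrist_force": force on the tool from outside, world axes, zero at the start; "moment": the same for the moment, N m; "finger_gap": finger opening in mm; "finger_force": force on a finger pad.
Only numpy, scipy, OpenCV 4.12 (cv2) and the standard library are available. Lean on these libraries where they do the work, as an engineer would, in place of code of your own. Each camera call takes 0.05 s, during which the arm holds its last target. There are 200 camera calls.

TASK

Weigh out a charge of mill balls for the glaze mill: on the bench scale press the square key (on) right down, let it up, then press the round key (zero) right down and let it up. Then pick up the beaker and, from close above the bowl on the scale, pour all eight balls into the bowl, leaving the bowl in its place and not pressing any key again. Finally stand the empty beaker upright on the bench top and let go; leave the jar alone.

Things in the scene. Friction and masses are not known exactly. Their poses are not given: they have to be found in the camera images.
- beaker: Plain grey plastic beaker without handle, open at the top, standing on the bench: 90 mm tall, outer diameter 56 mm at the foot widening evenly to 64 mm at the rim, wall 3 mm, inner floor 4 mm above the underside; 90 g. The eight balls fill its lowest 40 mm. Origin: centre of its underside; z up out of its mouth. Stands left or right of the scale.
- beaker_rim (a point): Centre of the beaker's mouth, on its axis, 90 mm above its underside.
- bowl: Loose round steel bowl standing on the scale's pan: rim diameter 160 mm, foot diameter 72 mm, 55 mm high, wall 4 mm, inner floor 5 mm above its underside, about 450 g. Origin: centre of its underside, 58 mm above the bench; z up.
- scale: Fixed white bench scale: case 45 mm high, round steel pan of diameter 190 mm, pan top 58 mm above the bench. Origin: on the bench under the pan's centre; +x points from the key deck to the pan. Case from x = -200 to +110 mm, y = -120 to +120 mm; the key deck, with a small dark display between the two keys, is the part on the robot's side, x below -110 mm.
- square_key_top (a point): Centre of the top of the square key, the scale's on switch: grey spring key 28 x 28 mm, on the deck at scale x = -155 mm and y = +55 or -55 mm (either side), its top 58 mm above the bench when up. Pressed straight down; about 4 N takes it fully down, 6 mm. The point moves with the key.
- square_key (a joint): How far the square key is pressed: 0 up, 0.006 m fully down. Springs back.
- round_key_top (a point): Centre of the top of the round key, the scale's zero key: grey spring key of diameter 28 mm, on the other side of the display, its top 58 mm above the bench when up. Pressed straight down; about 4 N takes it fully down, 6 mm. The point moves with the key.
- round_key (a joint): How far the round key is pressed: 0 up, 0.006 m fully down. Springs back.
- jar: Bystander: white closed jar with a cork-brown cap, diameter 72 mm, 95 mm tall, 400 g, on the other side of the scale from the beaker. Origin: centre of its underside.
- ball0_center (a point): Centre of mill ball 0: white ceramic ball of diameter 18 mm, 11 g, one of eight equal ones, in the beaker at the start.
- ball1_center (a point): Centre of mill ball 1: white ceramic ball of diameter 18 mm, 11 g, one of eight equal ones, in the beaker at the start.
- ball2_center (a point): Centre of mill ball 2: white ceramic ball of diameter 18 mm, 11 g, one of eight equal ones, in the beaker at the start.
- ball3_center (a point): Centre of mill ball 3: white ceramic ball of diameter 18 mm, 11 g, one of eight equal ones, in the beaker at the start.
- ball4_center (a point): Centre of mill ball 4: white ceramic ball of diameter 18 mm, 11 g, one of eight equal ones, in the beaker at the start.
- ball5_center (a point): Centre of mill ball 5: white ceramic ball of diameter 18 mm, 11 g, one of eight equal ones, in the beaker at the start.
- ball6_center (a point): Centre of mill ball 6: white ceramic ball of diameter 18 mm, 11 g, one of eight equal ones, in the beaker at the start.
- ball7_center (a point): Centre of mill ball 7: white ceramic ball of diameter 18 mm, 11 g, one of eight equal ones, in the beaker at the start.

How it is judged (in metres and radians):
On the way, in this order (a step that is already met when the one before it is completed fails the run):
1. the square key is pressed right down (value of joint square_key above 0.004 m), for 0.05 s.
2. then the round key is pressed right down, with the square key up (value of joint round_key above 0.004 m and not (value of joint square_key above 0.002 m)), for 0.05 s.
3. then the beaker is tipped over the bowl (by more than 57 degrees, its mouth's centre within 130 mm of the bowl's axis) (angle between beaker's own z axis and vertical above 1 rad and horizontal distance between beaker_rim and bowl below 0.13 m and height (world z) of beaker_rim above 0.1 m), for 0.1 s.
At the end, for the whole second after the job is handed in: All eight balls lie in the bowl (centres within 75 mm of its axis and below its rim), the bowl stands upright on the pan (within 50 mm of the pan's centre), the beaker stands upright (within 0.1 rad) and still on the bench top, and both keys are up (horizontal distance between each of ball0_center, ball1_center, ball2_center, ball3_center, ball4_center, ball5_center, ball6_center, ball7_center and bowl below 0.075 m and z of ball0_center in the frame of bowl between 0 and 0.055 m and z of ball1_center in the frame of bowl between 0 and 0.055 m and z of ball2_center in the frame of bowl between 0 and 0.055 m and z of ball3_center in the frame of bowl between 0 and 0.055 m and z of ball4_center in the frame of bowl between 0 and 0.055 m and z of ball5_center in the frame of bowl between 0 and 0.055 m and z of ball6_center in the frame of bowl between 0 and 0.055 m and z of ball7_center in the frame of bowl between 0 and 0.055 m and angle between beaker's own z axis and vertical below 0.1 rad and height (world z) of beaker between -0.008 and 0.008 m and linear speed of beaker below 0.03 m/s and horizontal distance between bowl and scale below 0.05 m and angle between bowl's own z axis and vertical below 0.12 rad and value of joint each of square_key, round_key below 0.002 m); the robot touches nothing.
It fails at once if both keys are down at the same time (more than 2 mm each) (value of joint each of square_key, round_key above 0.002 m).
It fails at once if a key is pressed (more than 3 mm) once a ball is in the bowl (value of joint any of square_key, round_key above 0.003 m and ((horizontal distance between ball0_center and bowl below 0.075 m and z of ball0_center in the frame of bowl between 0 and 0.055 m) or (horizontal distance between ball1_center and bowl below 0.075 m and z of ball1_center in the frame of bowl between 0 and 0.055 m) or (horizontal distance between ball2_center and bowl below 0.075 m and z of ball2_center in the frame of bowl between 0 and 0.055 m) or (horizontal distance between ball3_center and bowl below 0.075 m and z of ball3_center in the frame of bowl between 0 and 0.055 m) or (horizontal distance between ball4_center and bowl below 0.075 m and z of ball4_center in the frame of bowl between 0 and 0.055 m) or (horizontal distance between ball5_center and bowl below 0.075 m and z of ball5_center in the frame of bowl between 0 and 0.055 m) or (horizontal distance between ball6_center and bowl below 0.075 m and z of ball6_center in the frame of bowl between 0 and 0.055 m) or (horizontal distance between ball7_center and bowl below 0.075 m and z of ball7_center in the frame of bowl between 0 and 0.055 m))).
It fails at once if the beaker is tipped over (more than 69 degrees) with its mouth more than 320 mm above the bench (angle between beaker's own z axis and vertical above 1.2 rad and height (world z) of beaker_rim above 0.32 m).
It fails at once if the bowl is shifted by more than 35 mm (distance of bowl from where it was at the start of the episode above 0.035 m).
It fails at once if the jar is shifted by more than 35 mm or tipped over (distance of jar from where it was at the start of the episode above 0.035 m or angle between jar's own z axis and vertical above 0.5 rad).
It also fails if it takes over 61 s, if anything falls off the work surface, if the arm or the gripper's body presses on something with over 40 N, if the wrist force passes 120 N, or if a joint passes its speed limit or range.

## Working session

There is one attempt and no reset: what is moved stays moved. The work goes in short steps, Python scripts to look and compute and a tool call to move; the robot and the scene stay as the last step left them, time stands still between calls to the robot, and variables do not carry over. Pictures are saved under pics/ and viewed, at most 10 in all, crops included, and the job is handed in when it is done.

Besides the shell and the picture viewer there is one more tool, called after ">>>" in YAML: its name, and indented under it one key for each argument. jog_arm: Moves the arm, as the interface text tells. Shift numbers are shares of 40 mm and turn numbers shares of 10 degrees, none past 1 either way. Its arguments: {"type":"object","properties":{"commands":{"type":"array"},"squeeze":{"type":"number"}},"required":["commands"]}

```bash
mkdir -p pics
python3 - <<'E'
from cell import manip,cams,job
import cv2,json
print(manip.read_state(), manip.nose_length)
for n in("scene","top"):
    c=cams.camera(n); cv2.imwrite(f"pics/{n}0.png",c["image"][:,:,::-1])
    print(n,c["fx"],c["fy"],c["cx"],c["cy"],c["world_to_cam"])
E
```

```text
{'clock': 0.0, 'joints': array([-1.40157748e+00,  3.00512837e-01,  1.52156166e+00, -3.15428047e-05,
        1.32072044e+00, -6.66326449e-02]), 'qd': array([-0.00059823, -0.00088252, -0.00071437, -0.00106537,  0.00045275,
        0.00054134]), 'effort': array([-3.75242062e-04, -5.31805801e+01, -3.52741671e+01,  7.08246650e-02,
        2.43152253e-02, -5.69279723e-05]), 'eef_pos': array([ 128.44835645, -534.53131795,  212.87165416]), 'eef_rot': array([-3.14039101e+00, -4.95673317e-05,  2.35859290e-01]), 'wrist_force': array([-0.13434337, -0.50287221,  0.31350764]), 'moment': array([-0.04236908,  0.02193731, -0.04599781]), 'finger_force': 0.0, 'finger_gap': 93.78229812946307} 8.0
scene 489.7828682389409 489.7828682389409 317.36720884363984 210.70936418816225 [[-6.42054054e-01  7.66552637e-01  1.27924476e-02  3.54928085e+02]
 [ 5.45395545e-01  4.68415509e-01 -6.95075974e-01 -2.36901462e+02]
 [-5.38804502e-01 -4.39299403e-01 -7.18822470e-01  1.51027800e+03]
 [ 0.00000000e+00  0.00000000e+00  0.00000000e+00  1.00000000e+00]]
top 400.0357211274941 400.0357211274941 316.1000774376337 202.70151914391866 [[ 2.98741572e-02 -9.99288055e-01 -2.30416602e-02  7.83816888e+00]
 [-9.96662655e-01 -2.80278517e-02 -7.66680627e-02  5.46544942e+02]
 [ 7.59676710e-02  2.52551560e-02 -9.96790394e-01  8.45682527e+02]
 [ 0.00000000e+00  0.00000000e+00  0.00000000e+00  1.00000000e+00]]
```

View pics/top0.png

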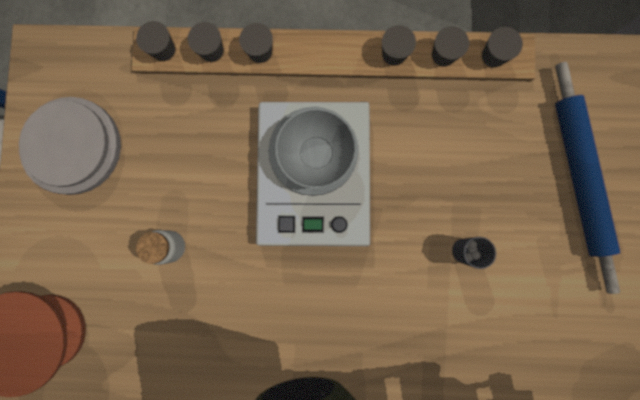

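View pics/scene0.png

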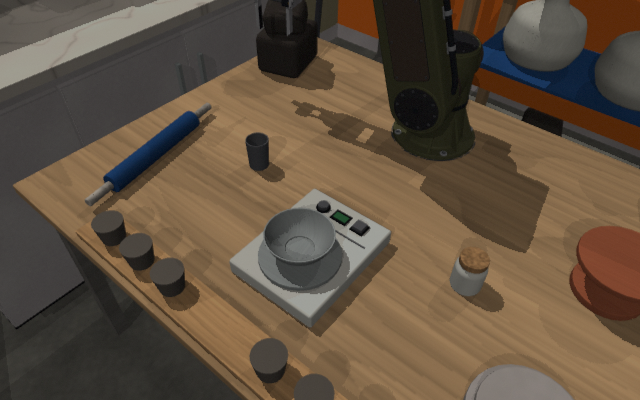

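Top view: scale upright in the picture (case about cols 258–370, rows 102–245), square key about (287,224), round key about (339,225), beaker about (475,252), jar about (160,247). I'll enlarge to read these more exactly.

Run:
```python
import cv2
im=cv2.imread("pics/top0.png")
a=cv2.resize(im[95:255,250:380],None,fx=3.6,fy=3.6,interpolation=cv2.INTER_CUBIC)
b=cv2.resize(im[215:290,440:510],None,fx=5,fy=5,interpolation=cv2.INTER_CUBIC)
import numpy as np
o=np.zeros((576,800,3),np.uint8);o[:a.shape[0],:a.shape[1]]=a;
b=b[:, :330];o[:b.shape[0],470:470+b.shape[1]]=b
s=cv2.imread("pics/scene0.png")[125:180,235:285];s=cv2.resize(s,None,fx=3.6,fy=3.6);o[378:576,470:470+s.shape[1]]=s[:198]
cv2.imwrite("pics/crop.png",o)
```

```text
(no output)
```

View pics/crop.png

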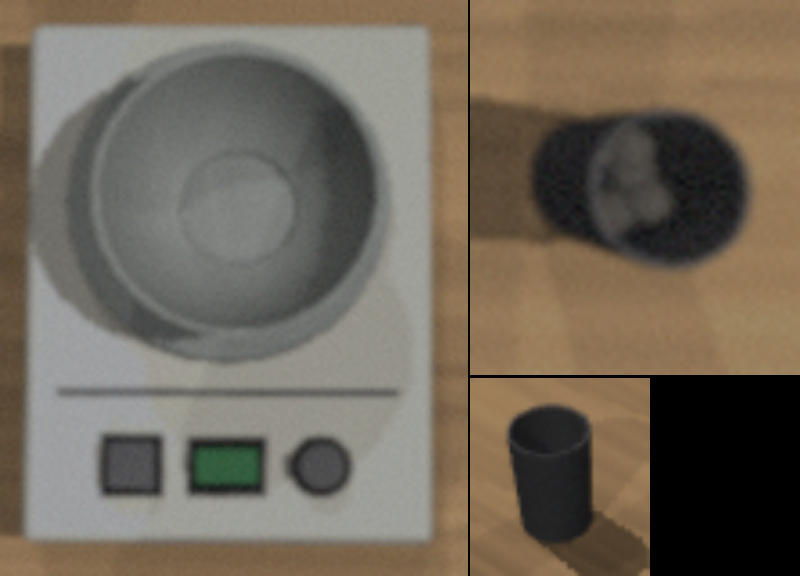

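The crop shows the square key at pixel (286,224), the round key at (338.5,224), the bowl rim centre at (316,147) and the beaker rim centre at (479,252.5). The beaker's balls are visible at its floor.

```bash
cat > h.py <<'E'
import numpy as np
from cell import manip,cams,job
def back(c,u,v,z):
    W=c["world_to_cam"];R=W[:3,:3];t=W[:3,3]
    d=R.T@np.array([(u-c["cx"])/c["fx"],(v-c["cy"])/c["fy"],1]);o=-R.T@t
    return o+d*(z-o[2])/d[2]
def proj(c,p):
    W=c["world_to_cam"];q=W[:3,:3]@np.array(p)+W[:3,3]
    return np.array([c["fx"]*q[0]/q[2]+c["cx"],c["fy"]*q[1]/q[2]+c["cy"]])
E
python3 - <<'E'
from h import *
c=cams.camera("top");s=cams.camera("scene")
r=lambda u,v,f,u0,v0:(u0+(u+.5)/f-.5,v0+(v+.5)/f-.5)
P={}
for n,u,v,f,u0,v0,z in [("sq",131,466,3.6,250,95,58),("rd",320,466,3.6,250,95,58),("bowl",239,188,3.6,250,95,113),("bk",668-470,189,5,440,215,90),
  ("c1",33,27,3.6,250,95,45),("c2",429,27,3.6,250,95,45),("c3",25,540,3.6,250,95,45),("c4",432,540,3.6,250,95,45)]:
    P[n]=back(c,*r(u,v,f,u0,v0),z);print(n,P[n].round(1),proj(s,P[n]).round(1))
print(np.linalg.norm(P["sq"]-P["rd"]))
m=P["sq"]/2+P["rd"]/2;e=P["rd"]-P["sq"];yaw=np.arctan2(e[0],-e[1]);print("yaw",yaw,"bowl-mid",P["bowl"]-m)
b=P["bk"].copy();b[2]=0;print(proj(s,b))
E
```

```text
sq [497.2  83.6  58. ] [359.7 224.6]
rd [500.4 -24.8  58. ] [323.6 204.2]
bowl [648.6  24.8 113. ] [298.5 233.6]
bk [ 452.3 -300.1   90. ] [257.  139.7]
c1 [758.1 153.1  45. ] [310.6 316.7]
c2 [763.3 -83.3  45. ] [229.3 259.1]
c3 [452.6 145.2  45. ] [391.1 230.3]
c4 [459.8 -91.1  45. ] [313.7 187.5]
108.52126831088023
yaw 0.02934807701715699 bowl-mid [149.87992105  -4.63062498  55.        ]
[259.39789373 164.90786389]
```

>>> jog_arm:
  commands:
    - {"az":0.675,"gripper":1}
    - {"az":0.675}
    - {"dx":0.58,"dy":-1}
    - {"dx":0.58,"dy":-1}
    - {"dx":0.58,"dy":-1}
    - {"dx":0.58,"dy":-1}
    - {"dx":0.58,"dy":-1}
    - {"dx":0.58,"dy":-1}
    - {"dx":0.58,"dy":-1}
    - {"dx":0.58,"dy":-1}

```text
schema error: expected keys dx, dy, dz, ax, ay, az, gripper
```

```bash
python3 -c "
from h import *;print(manip.read_state())"
```

```text
{'clock': 0.2, 'joints': array([-1.40159647e+00,  3.00240708e-01,  1.52131878e+00, -4.59124271e-05,
        1.32070964e+00, -6.65878042e-02]), 'qd': array([ 8.59780231e-04, -2.58885255e-03, -1.80101216e-03,  7.75367931e-06,
       -9.63729345e-05, -3.16049275e-04]), 'effort': array([ 2.43012066e-03, -5.31499171e+01, -3.52561247e+01,  7.07663130e-02,
        2.33452435e-02, -7.27728388e-05]), 'eef_pos': array([ 128.45235864, -534.63834227,  213.12368881]), 'eef_rot': array([-3.14091472e+00, -6.33909198e-07,  2.35799035e-01]), 'wrist_force': array([ 0.15145261, -0.27787226,  0.34994664]), 'moment': array([ 0.03811767, -0.01169493, -0.00175244]), 'finger_force': 0.0, 'finger_gap': 93.89048080649827}
```

All keys are needed in every row.

>>> jog_arm:
  commands:
    - {"dx":0,"dy":0,"dz":0,"ax":0,"ay":0,"az":0.675,"gripper":1}
    - {"dx":0,"dy":0,"dz":0,"ax":0,"ay":0,"az":0.675,"gripper":1}
    - {"dx":0.58,"dy":-1,"dz":0,"ax":0,"ay":0,"az":0,"gripper":1}
    - {"dx":0.58,"dy":-1,"dz":0,"ax":0,"ay":0,"az":0,"gripper":1}
    - {"dx":0.58,"dy":-1,"dz":0,"ax":0,"ay":0,"az":0,"gripper":1}
    - {"dx":0.58,"dy":-1,"dz":0,"ax":0,"ay":0,"az":0,"gripper":1}
    - {"dx":0.58,"dy":-1,"dz":0,"ax":0,"ay":0,"az":0,"gripper":1}
    - {"dx":0.58,"dy":-1,"dz":0,"ax":0,"ay":0,"az":0,"gripper":1}
    - {"dx":0.58,"dy":-1,"dz":0,"ax":0,"ay":0,"az":0,"gripper":1}
    - {"dx":0.58,"dy":-1,"dz":0,"ax":0,"ay":0,"az":0,"gripper":1}

```text
clock: 1.45
eef_pos: [314.5, -213.4, 213.6]
eef_rot: [3.141, -0.0, -0.0]
wrist_force: [0.9, -1.0, -0.4]
finger_gap: 0.7
finger_force: 0.0
```

```bash
cat >> h.py <<'E'
def st():
    s=manip.read_state();print(round(s["clock"],2),"j",s["joints"].round(4).tolist(),"p",s["eef_pos"].round(1),"r",s["eef_rot"].round(3),"F",s["wrist_force"].round(1),"gap",round(s["finger_gap"],1),round(s["finger_force"],1));return s
E
python3 -c "
from h import *;st()"
```

```text
1.45 j [-0.6926, -0.0916, 1.9531, 0.0, 1.2797, 0.8782] p [ 314.5 -213.4  213.6] r [ 3.141 -0.    -0.   ] F [ 0.9 -1.  -0.4] gap 0.7 0.0
```

>>> jog_arm:
  commands:
    - {"dx":0.573,"dy":-0.932,"dz":0.2,"ax":0,"ay":0,"az":0,"gripper":1}
    - {"dx":0.573,"dy":-0.932,"dz":0.2,"ax":0,"ay":0,"az":0,"gripper":1}
    - {"dx":0.573,"dy":-0.932,"dz":0.4,"ax":0,"ay":0,"az":0,"gripper":1}
    - {"dx":0.573,"dy":-0.932,"dz":0.4,"ax":0,"ay":0,"az":0,"gripper":1}
    - {"dx":0.573,"dy":-0.932,"dz":0.4,"ax":0,"ay":0,"az":0,"gripper":1}
    - {"dx":0.573,"dy":-0.932,"dz":0.4,"ax":0,"ay":0,"az":0,"gripper":1}
    - {"dx":0.573,"dy":-0.932,"dz":0.5,"ax":0,"ay":0,"az":0,"gripper":1}
    - {"dx":0.573,"dy":-0.932,"dz":0.6,"ax":0,"ay":0,"az":0,"gripper":1}
    - {"dx":0,"dy":0,"dz":0,"ax":0,"ay":0,"az":0,"gripper":1}
    - {"dx":0,"dy":0,"dz":0,"ax":0,"ay":0,"az":0,"gripper":1}

```text
clock: 2.7
eef_pos: [497.1, 83.2, 89.6]
eef_rot: [3.141, 0.0, 0.0]
wrist_force: [0.2, -0.2, 0.1]
finger_gap: 0.5
finger_force: 0.0
```

```bash
python3 -c "
from h import *;st()
import cv2
c=cams.camera('scene');cv2.imwrite('pics/k.png',cv2.resize(c['image'][140:290,230:430,::-1],None,fx=3.5,fy=3.5))"
```

```text
2.7 j [0.0932, 0.3424, 1.7777, -0.0001, 1.0218, 1.6636] p [497.1  83.2  89.6] r [3.141 0.    0.   ] F [ 0.2 -0.2  0.1] gap 0.5 0.0
```

View pics/k.png

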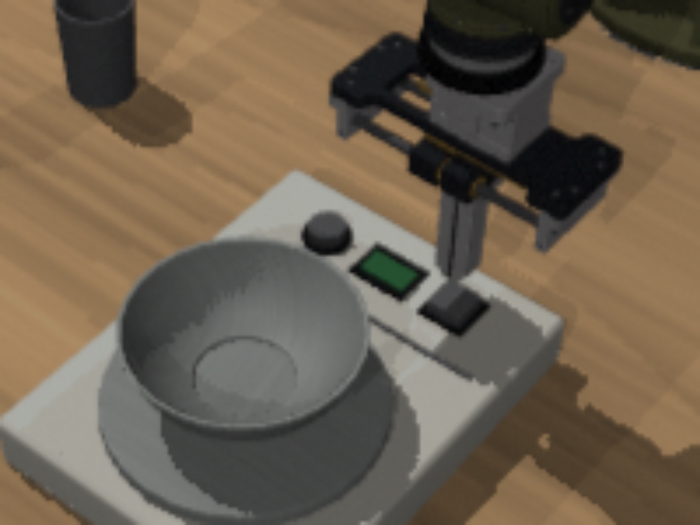

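The fingertips (crop 455,275) hang right over the square key (455,305), so I press down.

>>> jog_arm:
  commands:
    - {"dx":0,"dy":0,"dz":0.35,"ax":0,"ay":0,"az":0,"gripper":1}
    - {"dx":0,"dy":0,"dz":0.2,"ax":0,"ay":0,"az":0,"gripper":1}
    - {"dx":0,"dy":0,"dz":0.09,"ax":0,"ay":0,"az":0,"gripper":1}
    - {"dx":0,"dy":0,"dz":0.075,"ax":0,"ay":0,"az":0,"gripper":1}
    - {"dx":0,"dy":0,"dz":0,"ax":0,"ay":0,"az":0,"gripper":1}
    - {"dx":0,"dy":0,"dz":0,"ax":0,"ay":0,"az":0,"gripper":1}

```text
clock: 3.5
eef_pos: [497.4, 83.5, 61.1]
eef_rot: [3.142, -0.0, 0.0]
wrist_force: [-1.6, -1.6, 3.7]
finger_gap: 0.5
finger_force: 1.7
```

>>> jog_arm:
  commands:
    - {"dx":0,"dy":0,"dz":0.02,"ax":0,"ay":0,"az":0,"gripper":1}
    - {"dx":0,"dy":0,"dz":0.02,"ax":0,"ay":0,"az":0,"gripper":1}
    - {"dx":0,"dy":0,"dz":0,"ax":0,"ay":0,"az":0,"gripper":1}

```text
clock: 3.88
eef_pos: [497.5, 83.6, 60.0]
eef_rot: [3.142, -0.001, 0.0]
wrist_force: [-4.9, -2.1, 14.3]
finger_gap: 0.6
finger_force: 6.8
```

>>> jog_arm:
  commands:
    - {"dx":0,"dy":0,"dz":-0.4,"ax":0,"ay":0,"az":0,"gripper":1}
    - {"dx":0,"dy":0,"dz":-0.4,"ax":0,"ay":0,"az":0,"gripper":1}
    - {"dx":0.08,"dy":0.9,"dz":0,"ax":0,"ay":0,"az":0,"gripper":1}
    - {"dx":0,"dy":0.9,"dz":0,"ax":0,"ay":0,"az":0,"gripper":1}
    - {"dx":0,"dy":0.9,"dz":0,"ax":0,"ay":0,"az":0,"gripper":1}
    - {"dx":0,"dy":0,"dz":0,"ax":0,"ay":0,"az":0,"gripper":1}
    - {"dx":0,"dy":0,"dz":0.5,"ax":0,"ay":0,"az":0,"gripper":1}
    - {"dx":0,"dy":0,"dz":0.15,"ax":0,"ay":0,"az":0,"gripper":1}
    - {"dx":0,"dy":0,"dz":0.1,"ax":0,"ay":0,"az":0,"gripper":1}
    - {"dx":0,"dy":0,"dz":0.04,"ax":0,"ay":0,"az":0,"gripper":1}

```text
clock: 5.12
eef_pos: [500.7, -24.0, 60.1]
eef_rot: [-3.141, -0.0, 0.001]
wrist_force: [-3.7, 2.9, 12.5]
finger_gap: 0.5
finger_force: 6.0
```

>>> jog_arm:
  commands:
    - {"dx":0,"dy":0,"dz":0,"ax":0,"ay":0,"az":0,"gripper":1}
    - {"dx":0,"dy":0,"dz":0,"ax":0,"ay":0,"az":0,"gripper":1}

```text
clock: 5.38
eef_pos: [500.8, -24.1, 60.2]
eef_rot: [-3.141, -0.001, 0.0]
wrist_force: [-2.8, 4.1, 6.0]
finger_gap: 0.3
finger_force: 3.1
```

>>> jog_arm:
  commands:
    - {"dx":0,"dy":0,"dz":-0.5,"ax":0,"ay":0,"az":0,"gripper":1}
    - {"dx":0,"dy":0,"dz":-1,"ax":0,"ay":0,"az":0,"gripper":1}
    - {"dx":0,"dy":0,"dz":-1,"ax":0,"ay":0,"az":0.84,"gripper":1}
    - {"dx":0,"dy":0,"dz":-1,"ax":0,"ay":0,"az":0.84,"gripper":1}
    - {"dx":0,"dy":0,"dz":-1,"ax":0,"ay":0,"az":0.84,"gripper":0}
    - {"dx":0,"dy":0,"dz":0,"ax":0,"ay":0,"az":0.84,"gripper":0}
    - {"dx":0.06,"dy":1,"dz":0,"ax":0,"ay":0,"az":0,"gripper":0}
    - {"dx":0.06,"dy":1,"dz":0,"ax":0,"ay":0,"az":0,"gripper":0}
    - {"dx":0.06,"dy":1,"dz":0,"ax":0,"ay":0,"az":0,"gripper":0}
    - {"dx":0.06,"dy":1,"dz":0,"ax":0,"ay":0,"az":0,"gripper":0}

```text
clock: 6.62
eef_pos: [419.4, -164.1, 239.9]
eef_rot: [3.141, -0.001, -0.586]
wrist_force: [0.6, 0.3, -0.3]
finger_gap: 57.1
finger_force: 0.0
```

```bash
python3 -c "
from h import *;st()"
```

```text
6.62 j [-0.4543, 0.0528, 1.749, -0.0002, 1.339, 1.7027] p [ 419.4 -164.1  239.9] r [ 3.141e+00 -1.000e-03 -5.860e-01] F [ 0.6  0.3 -0.3] gap 57.1 0.0
```

>>> jog_arm:
  commands:
    - {"dx":0.04,"dy":1,"dz":0,"ax":0,"ay":0,"az":0,"gripper":0}
    - {"dx":0.04,"dy":1,"dz":0,"ax":0,"ay":0,"az":0,"gripper":0}
    - {"dx":0,"dy":0.4,"dz":0,"ax":0,"ay":1,"az":0,"gripper":0}
    - {"dx":0,"dy":0,"dz":0,"ax":0,"ay":1,"az":0,"gripper":0}
    - {"dx":0,"dy":0,"dz":0,"ax":0,"ay":1,"az":0,"gripper":0}
    - {"dx":0,"dy":0,"dz":0,"ax":0,"ay":1,"az":0,"gripper":0}
    - {"dx":0,"dy":0,"dz":0,"ax":0,"ay":0,"az":0,"gripper":0}

```text
clock: 7.5
eef_pos: [368.5, -244.1, 239.1]
eef_rot: [-3.142, -0.697, -0.587]
wrist_force: [0.0, 0.1, 0.5]
finger_gap: 93.9
finger_force: 0.0
```

```bash
python3 -c "
from h import *;st()"
```

```text
7.5 j [-0.7183, -0.3372, 2.2317, 0.1595, 0.5597, 1.3341] p [ 368.5 -244.1  239.1] r [-3.142 -0.697 -0.587] F [0.  0.1 0.5] gap 93.9 0.0
```

```bash
cat > kin.py <<'E'
import numpy as np
from scipy.spatial.transform import Rotation as Ro
from scipy.optimize import least_squares
S=[([-1.4016,.3003,1.5214,0,1.3207,-.0666],[128.45,-534.6,213.1],[3.1412,0,.2358]),
([-0.6926,-0.0916,1.9531,0,1.2797,0.8782],[314.5,-213.4,213.6],[3.141,0,0]),
([0.0932,0.3424,1.7777,-.0001,1.0218,1.6636],[497.1,83.2,89.6],[3.141,0,0]),
([-0.4543,0.0528,1.749,-.0002,1.339,1.7027],[419.4,-164.1,239.9],[3.141,0,-.586]),
([-0.7183,-0.3372,2.2317,0.1595,0.5597,1.3341],[368.5,-244.1,239.1],[-3.142,-.697,-.587])]
def fk(j,w):
    a,dl,d1,L2,e,L3,D,dt=w
    y=lambda t:Ro.from_euler('y',t);z=lambda t:Ro.from_euler('z',t)
    R=z(j[0]);p=R.apply([a,dl,d1]);R=R*y(j[1]);p=p+R.apply([0,0,L2]);R=R*y(j[2]);p=p+R.apply([e,0,L3])
    R=R*z(j[3])*y(j[4])*z(j[5]);p=p+R.apply([0,0,D]) ; 
    return p,R
if __name__=="__main__":
    E=[];
    for j,p,r in S:
        m=Ro.from_euler('xyz',r);E.append((fk(j,np.zeros(8))[1].inv()*m).as_rotvec());print(E[-1].round(3))
    f=lambda w:np.concatenate([fk(j,w)[0]-p for j,p,r in S]+[1e-3*(w-[50,36,300,300,0,300,200,0])])
    q=least_squares(f,[50,36,300,300,0,300,200,0]);print(q.x.round(1),f(q.x).round(1))
E
python3 kin.py
```

```text
[-1.000e-03 -1.000e-03  1.571e+00]
[-0.000e+00 -1.000e-03  1.571e+00]
[-1.000e-03 -0.000e+00  1.571e+00]
[ 0.000e+00 -1.000e-03  1.571e+00]
[-0.000e+00 -1.000e-03  1.571e+00]
[-1.000e-01  3.660e+01  2.211e+02  4.242e+02  4.080e+01  4.476e+02
  2.626e+02  0.000e+00] [ 0.  -0.  -0.   0.  -0.  -0.  -0.   0.   0.  -0.  -0.   0.   0.   0.
 -0.  -0.1  0.  -0.1  0.1  0.   0.1  0.1  0. ]
```

```bash
cat > plan.py <<'E'
from kin import *
W=np.array([-.1,36.6,221.1,424.2,40.8,447.6,262.6,0]);C=Ro.from_euler('z',np.pi/2)
lo=np.array([-3.03,-.79,.23,-1.04,0,-2.55]);hi=np.array([3.03,2.21,2.52,4.18,3.07,2.55])
rng=np.random.default_rng(0)
def fkt(j): p,R=fk(j,W);return p,R*C
def ik(p,R,seeds):
    best=None
    for s in seeds:
        g=lambda j:np.r_[(fkt(j)[0]-p)/100,(fkt(j)[1].inv()*R).as_rotvec()]
        q=least_squares(g,np.clip(s,lo+.01,hi-.01),bounds=(lo,hi))
        if q.cost<1e-6: return q.x
    return best
def tool(az,phi,rho): # phi from straight down (outward along az), rho turn about tool z
    return Ro.from_euler('xyz',[np.pi,0,az])*Ro.from_euler('y',phi)*Ro.from_euler('z',rho)
E
cat > scan.py <<'E'
from plan import *
d=np.pi/180
B=np.array([452.3,-300.1,0]);bowl=np.array([648.6,24.8,0]);h=52
seeds=[[-.6,.3,2,0,.6,1.3],[-.6,.3,2,.5,.6,1],[-.6,.3,2,3.1,.6,-1.5]]
for phi in (30,40,50,60):
  for az in (-34,):
    R=tool(az*d,phi*d,0);z=R.apply([0,0,1])
    q=ik(B+[0,0,h]+11*z,R,seeds);q0=ik(B+[0,0,h]-90*z,R,seeds)
    zb=R.inv().apply([0,0,1])
    print("phi",phi,None if q is None else q.round(2),None if q0 is None else q0.round(2))
    if q is None: continue
    for pp in (70,90):
     for be in (-30,0,30):
      for rho in (-120,-150):
       R2=tool(be*d,pp*d,rho*d);b=R2.apply(zb);tilt=np.degrees(np.arccos(b[2]))
       if tilt<105: continue
       m=bowl+[0,0,150];g=m-b*(90-h);t=g+11*R2.apply([0,0,1])
       s=ik(t,R2,[q,[0,.5,1.2,0,.5,-.5],[0,.5,1.2,.5,.5,-.5]])
       cor=[t+R2.apply([sx*37.5,sy*88.5,-67]) for sx in(-1,1) for sy in(-1,1)]
       print("  ",pp,be,rho,"tilt",round(tilt),"b",b.round(2),None if s is None else s.round(2),"bodyzmin",round(min(c[2] for c in cor)),"xmax",round(max(c[0] for c in cor)))
E
python3 scan.py
```

```text
phi 30 [-0.67  0.33  2.05  0.16  0.24  1.34] [-0.68  0.05  2.13  0.1   0.45  1.4 ]
   90 -30 -150 tilt 116 b [-0.63  0.65 -0.43] None bodyzmin 90 xmax 672
   90 0 -150 tilt 116 b [-0.87  0.25 -0.43] None bodyzmin 90 xmax 626
   90 30 -150 tilt 116 b [-0.88 -0.22 -0.43] [-0.27  0.64  1.9   2.25  1.17  2.55] bodyzmin 90 xmax 681
phi 40 [-0.68  0.33  2.15  2.13  0.06 -0.62] [-0.7   0.    2.28  0.39  0.18  1.11]
   70 -30 -150 tilt 105 b [-0.63  0.73 -0.26] None bodyzmin 107 xmax 679
   70 0 -150 tilt 105 b [-0.91  0.32 -0.26] None bodyzmin 107 xmax 657
   70 30 -150 tilt 105 b [-0.95 -0.18 -0.26] None bodyzmin 107 xmax 683
   90 -30 -120 tilt 109 b [-0.39  0.87 -0.32] None bodyzmin 67 xmax 653
   90 -30 -150 tilt 124 b [-0.5   0.66 -0.56] None bodyzmin 94 xmax 667
   90 0 -120 tilt 109 b [-0.77  0.56 -0.32] None bodyzmin 67 xmax 622
   90 0 -150 tilt 124 b [-0.77  0.32 -0.56] None bodyzmin 94 xmax 622
   90 30 -120 tilt 109 b [-0.94  0.1  -0.32] None bodyzmin 67 xmax 674
   90 30 -150 tilt 124 b [-0.82 -0.1  -0.56] None bodyzmin 94 xmax 679
phi 50 [-0.69  0.36  2.23  2.92  0.33 -1.42] [
[... 706 characters left out ...]
3.    0.64 -1.5 ] [-0.73  0.14  2.51  2.92  0.56 -1.45]
   70 -30 -150 tilt 122 b [-0.41  0.74 -0.53] None bodyzmin 117 xmax 670
   70 0 -150 tilt 122 b [-0.73  0.43 -0.53] None bodyzmin 117 xmax 650
   70 30 -150 tilt 122 b [-0.85  0.01 -0.53] None bodyzmin 117 xmax 679
   90 -30 -120 tilt 116 b [-0.06  0.9  -0.43] None bodyzmin 71 xmax 641
   90 -30 -150 tilt 139 b [-0.22  0.63 -0.75] None bodyzmin 102 xmax 656
   90 0 -120 tilt 116 b [-0.5   0.75 -0.43] None bodyzmin 71 xmax 612
   90 0 -150 tilt 139 b [-0.5   0.43 -0.75] None bodyzmin 102 xmax 612
   90 30 -120 tilt 116 b [-0.81  0.4  -0.43] None bodyzmin 71 xmax 669
   90 30 -150 tilt 139 b [-0.65  0.12 -0.75] None bodyzmin 102 xmax 672
```

```bash
cat > scan.py <<'E'
from plan import *
d=np.pi/180
B=np.array([452.3,-300.1,0]);bowl=np.array([648.6,20,0]);h=52
f=lambda q:None if q is None else q.round(2).tolist()
for phi in (70,):
 for az in (30,50,70):
  for half in (0,180):
    R=tool(az*d,phi*d,half*d);z=R.apply([0,0,1])
    seeds=[[-1,.4,1.9,1.4,1.5,j6] for j6 in(0,1.5,-1.5)]
    q=ik(B+[0,0,h]+11*z,R,seeds);q0=ik(B+[0,0,h]-80*z,R,seeds)
    zb=R.inv().apply([0,0,1])
    print("phi",phi,az,half,f(q),f(q0))
    if q is None: continue
    for pp in (80,):
     for be in (30,60,90):
      for rho in (-140,140):
       s=q
       for k in np.linspace(0,1,8):
        R2=tool(be*d,(phi+(pp-phi)*k)*d,(half+rho*k)*d);b=R2.apply(zb);tilt=np.degrees(np.arccos(b[2]))
        m=bowl+[0,0,230-70*k];g=m-b*(90-h);t=g+11*R2.apply([0,0,1])
        s2=ik(t,R2,[s,[-.5,.4,1.9,1.4,1.5,s[5]]])
        if s2 is None: print("   fail",be,rho,k);break
        s=s2
       else:
        cor=[t+R2.apply([sx*37.5,sy*88.5,-67]) for sx in(-1,1) for sy in(-1,1)]
        print("  ",pp,be,rho,"tilt",round(tilt),"b",b.round(2),f(s),"bodyzmin",round(min(c[2] for c in cor)),min(np.hypot(*(c-bowl)[:2]) for c in cor).round())
E
python3 scan.py
```

```text
phi 70 30 0 [-1.11, 0.72, 1.86, 1.33, 1.31, -0.99] [-1.29, 0.66, 1.85, 1.18, 1.42, -0.96]
   fail 30 -140 0.7142857142857142
   80 30 140 tilt 131 b [-0.1  -0.75 -0.65] [-0.25, 0.47, 1.99, 2.13, 0.95, 1.45] bodyzmin 110 31.0
   fail 60 -140 0.8571428571428571
   80 60 140 tilt 131 b [ 0.29 -0.7  -0.65] [-0.38, 0.61, 1.72, 1.54, 1.35, 1.69] bodyzmin 110 31.0
   fail 90 -140 0.8571428571428571
   80 90 140 tilt 131 b [ 0.6  -0.46 -0.65] [-0.38, 0.82, 1.34, 1.21, 1.78, 1.78] bodyzmin 110 31.0
phi 70 30 180 [-1.11, 0.72, 1.86, 1.33, 1.31, 2.15] [-1.29, 0.66, 1.85, 1.18, 1.42, 2.19]
   80 30 -140 tilt 131 b [-0.7   0.29 -0.65] [-0.32, 0.51, 1.91, 2.04, 0.97, -0.23] bodyzmin 110 31.0
   fail 30 140 0.14285714285714285
   fail 60 -140 0.0
   fail 60 140 0.0
   fail 90 -140 0.0
   fail 90 140 0.0
phi 70 50 0 [-1.08, 0.83, 1.62, 1.06, 1.53, -0.94] [-1.21, 0.81, 1.54, 0.97, 1.66, -0.9]
   fail 30 -140 0.7142857142857142
   80 30 140 tilt 131 b [-0.1  -0.75 -0.65] [-0.25, 0.47, 1.99, 2.13, 0.95, 1.45] bodyzmin 110 31.0
   fail 60 -140 0.8571428571428571
   80 60 140 tilt 131 b [ 0.29 -0.7  -0.6
[... 758 characters left out ...]

   80 60 140 tilt 131 b [ 0.29 -0.7  -0.65] [-0.38, 0.61, 1.72, 1.54, 1.35, 1.69] bodyzmin 110 31.0
   fail 90 -140 0.8571428571428571
   80 90 140 tilt 131 b [ 0.6  -0.46 -0.65] [-0.38, 0.82, 1.34, 1.21, 1.78, 1.78] bodyzmin 110 31.0
phi 70 70 180 [-1.01, 0.93, 1.39, 0.86, 1.76, 2.2] [-1.11, 0.97, 1.22, 0.81, 1.91, 2.25]
   80 30 -140 tilt 131 b [-0.7   0.29 -0.65] [-0.32, 0.51, 1.91, 2.04, 0.97, -0.23] bodyzmin 110 31.0
   fail 30 140 0.14285714285714285
   fail 60 -140 0.0
   fail 60 140 0.0
   fail 90 -140 0.0
   fail 90 140 0.0scan.py:19: RuntimeWarning: invalid value encountered in arccos
  R2=tool(be*d,(phi+(pp-phi)*k)*d,(half+rho*k)*d);b=R2.apply(zb);tilt=np.degrees(np.arccos(b[2]))
```

```bash
cat > seg.py <<'E'
from plan import *
from h import manip
d=np.pi/180
B=np.array([452.3,-300.1,0]);bowl=np.array([648.6,24.8,0])
LIM=.7*.125*np.array([2.22,2.22,2.57,3.14,3.14,3.14])
def cur():
    s=manip.read_state();return np.array(s["eef_pos"]),Ro.from_euler('xyz',s["eef_rot"]),np.array(s["joints"])
def step(p,R,row): # row in shares
    return p+R.apply(40*np.array(row[:3])), R*Ro.from_rotvec(10*d*np.array(row[3:]))
def sim(p,R,q,rows,verbose=True):
    tr=[]
    for r in rows:
        p,R=step(p,R,r);q2=ik(p,R,[q])
        if q2 is None: print("IK FAIL at",p.round());return p,R,q,tr
        if (abs(q2-q)>LIM).any(): print("fast",len(tr),((q2-q)/LIM).round(2))
        q=q2;tr.append((p,R,q))
    return p,R,q,tr
def rotrows(R,Rt):
    v=np.degrees((R.inv()*Rt).as_rotvec())/10;n=int(np.ceil(abs(v).max()/.9));v=np.linalg.norm(v) and v/n
    return n,v
def trrows(p,R,pt):
    v=R.inv().apply(pt-p)/40;n=max(1,int(np.ceil(abs(v).max()/.95)));return n,v/n
E
cat > a.py <<'E'
from seg import *
p,R,q=cur();h=50
Rt=tool(50*d,80*d,0);z=Rt.apply([0,0,1])
print("start",q.round(2))
n,v=rotrows(R,Rt);rows=[[0,0,0,*v.round(3)]]*n;print("rot",n,v.round(3))
for lift in (0,40):
    p1,R1,q1,tr=sim(p+[0,0,lift],R,q,rows);print(lift,p1.round(),q1.round(2),"min j5",min(t[2][4] for t in tr))
# tips z along
pre=B+[0,0,h+100]-110*z;n,v=trrows(p,Rt,pre);print("to above pre",n,v.round(3),pre.round())
p2,R2,q2,_=sim(p,Rt,q1,[[*v,0,0,0]]*n);print(q2.round(2))
pre2=B+[0,0,h]-110*z;n,v=trrows(pre,Rt,pre2);print("down",n,v.round(3))
p2,R2,q2,_=sim(p2,Rt,q2,[[*v,0,0,0]]*n);print(q2.round(2))
p2,R2,q2,_=sim(p2,Rt,q2,[[0,0,.95,0,0,0]]*3);print(q2.round(2),"advance",121/40)
E
python3 a.py
```

```text
start [-0.72 -0.34  2.23  0.16  0.56  1.33]
rot 9 [ 0.818  0.362 -0.473]
fast 0 [-0.75 -0.02  0.14  1.64  0.16 -2.1 ]
fast 1 [-0.71  0.2   0.05  1.14  0.53 -1.62]
fast 2 [-0.58  0.39 -0.05  0.6   0.67 -1.11]
0 [ 369. -244.  239.] [-1.22  0.42  1.86  1.09  1.83 -0.82] min j5 0.6038156187089447
fast 0 [-0.75 -0.27 -0.15  1.35  0.51 -1.73]
fast 1 [-0.71  0.16  0.06  1.1   0.46 -1.53]
fast 2 [-0.58  0.35 -0.03  0.66  0.61 -1.12]
40 [ 369. -244.  279.] [-1.22  0.35  1.84  1.11  1.87 -0.74] min j5 0.6997602950725902
to above pre 3 [-0.715  0.835 -0.698] [ 383. -383.  169.]
[-1.27  0.77  1.48  1.05  1.89 -0.81]
down 3 [-0.821 -0.     0.145]
[-1.27  0.94  1.45  1.02  1.81 -0.94]
[-1.11  0.92  1.58  1.14  1.67 -0.99] advance 3.025
```

>>> jog_arm:
  commands:
    - {"dx":0,"dy":0,"dz":0,"ax":0.41,"ay":0.18,"az":-0.235,"gripper":0}
    - {"dx":0,"dy":0,"dz":0,"ax":0.41,"ay":0.18,"az":-0.235,"gripper":0}
    - {"dx":0,"dy":0,"dz":0,"ax":0.41,"ay":0.18,"az":-0.235,"gripper":0}
    - {"dx":0,"dy":0,"dz":0,"ax":0.41,"ay":0.18,"az":-0.235,"gripper":0}
    - {"dx":0,"dy":0,"dz":0,"ax":0.41,"ay":0.18,"az":-0.235,"gripper":0}
    - {"dx":0,"dy":0,"dz":0,"ax":0.6,"ay":0.27,"az":-0.355,"gripper":0}
    - {"dx":0,"dy":0,"dz":0,"ax":0.8,"ay":0.36,"az":-0.47,"gripper":0}
    - {"dx":0,"dy":0,"dz":0,"ax":0.8,"ay":0.36,"az":-0.47,"gripper":0}
    - {"dx":0,"dy":0,"dz":0,"ax":0.8,"ay":0.36,"az":-0.47,"gripper":0}
    - {"dx":0,"dy":0,"dz":0,"ax":0.8,"ay":0.36,"az":-0.47,"gripper":0}

```text
clock: 8.75
eef_pos: [369.1, -245.5, 240.1]
eef_rot: [-2.868, -1.259, 0.322]
wrist_force: [0.4, 0.4, -0.3]
finger_gap: 94.1
finger_force: 0.0
```

>>> jog_arm:
  commands:
    - {"dx":0,"dy":0,"dz":0,"ax":0.8,"ay":0.36,"az":-0.47,"gripper":0}
    - {"dx":0,"dy":0,"dz":0,"ax":0.7,"ay":0.3,"az":-0.4,"gripper":0}
    - {"dx":0,"dy":0,"dz":0,"ax":0,"ay":0,"az":0,"gripper":0}

```text
clock: 9.12
eef_pos: [369.7, -245.5, 238.8]
eef_rot: [-3.139, -1.395, 0.866]
wrist_force: [0.1, -0.7, -0.3]
finger_gap: 94.1
finger_force: 0.0
```

```bash
cat > a.py <<'E'
from seg import *
p,R,q=cur();h=50
print(q.round(2),p.round(1))
Rt=tool(50*d,80*d,0);z=Rt.apply([0,0,1]);print("rest",rotrows(R,Rt))
pre=B+[0,0,h+100]-110*z;n,v=trrows(p,Rt,pre);print("to above pre",n,v.round(3))
E
python3 a.py
```

```text
[-1.22  0.42  1.86  1.09  1.83 -0.82] [ 369.7 -245.5  238.8]
rest (1, array([ 0.02102671,  0.00992817, -0.00635287]))
to above pre 3 [-0.713  0.819 -0.696]
```

>>> jog_arm:
  commands:
    - {"dx":-0.713,"dy":0.819,"dz":-0.696,"ax":0,"ay":0,"az":0,"gripper":0}
    - {"dx":-0.713,"dy":0.819,"dz":-0.696,"ax":0,"ay":0,"az":0,"gripper":0}
    - {"dx":-0.713,"dy":0.819,"dz":-0.696,"ax":0,"ay":0,"az":0,"gripper":0}
    - {"dx":-0.821,"dy":0,"dz":0.145,"ax":0,"ay":0,"az":0,"gripper":0}
    - {"dx":-0.821,"dy":0,"dz":0.145,"ax":0,"ay":0,"az":0,"gripper":0}
    - {"dx":-0.821,"dy":0,"dz":0.145,"ax":0,"ay":0,"az":0,"gripper":0}
    - {"dx":0,"dy":0,"dz":0,"ax":0,"ay":0,"az":0,"gripper":0}
    - {"dx":0,"dy":0,"dz":0,"ax":0,"ay":0,"az":0,"gripper":0}

```text
clock: 10.12
eef_pos: [381.3, -383.5, 71.6]
eef_rot: [3.125, -1.392, 0.881]
wrist_force: [-0.0, 0.7, 0.8]
finger_gap: 94.1
finger_force: 0.0
```

```bash
cat > a.py <<'E'
from seg import *
from h import cams
import cv2
p,R,q=cur();h=50
z=R.apply([0,0,1]);print(q.round(2),p.round(1))
print("advance",trrows(p,R,B+[0,0,h]+11*z))
im=cams.camera("top")["image"][200:350,380:560,::-1];cv2.imwrite("pics/g.png",cv2.resize(im,None,fx=4,fy=4))
E
python3 a.py
```

```text
[-1.28  0.93  1.46  1.02  1.81 -0.94] [ 381.3 -383.5   71.6]
advance (4, array([-0.01118623, -0.00083235,  0.76661947]))
```

View pics/g.png

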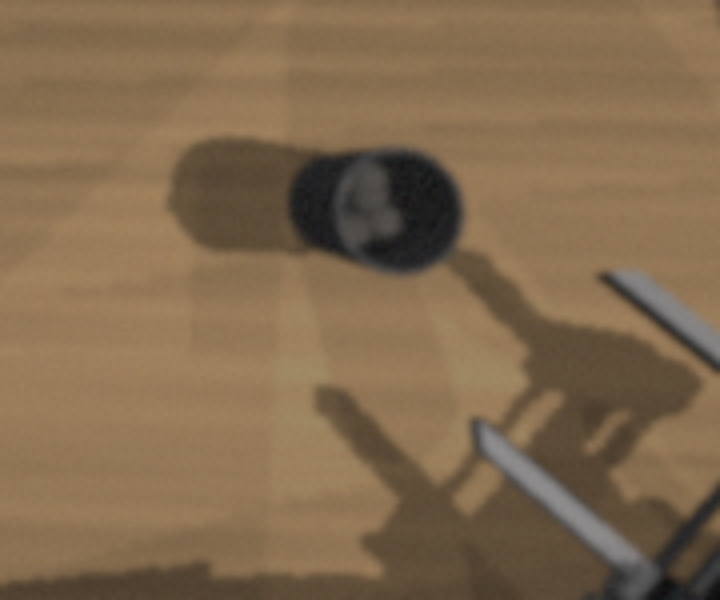

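The picture shows the fingers (tips at (480,425) and (610,270)) pointing symmetrically at the beaker (rim centre (400,212)). I advance and grip.

>>> jog_arm:
  commands:
    - {"dx":-0.01,"dy":0,"dz":0.77,"ax":0,"ay":0,"az":0,"gripper":0}
    - {"dx":-0.01,"dy":0,"dz":0.77,"ax":0,"ay":0,"az":0,"gripper":0}
    - {"dx":-0.01,"dy":0,"dz":0.77,"ax":0,"ay":0,"az":0,"gripper":0}
    - {"dx":-0.01,"dy":0,"dz":0.77,"ax":0,"ay":0,"az":0,"gripper":0}
    - {"dx":0,"dy":0,"dz":0,"ax":0,"ay":0,"az":0,"gripper":0}
    - {"dx":0,"dy":0,"dz":0,"ax":0,"ay":0,"az":0,"gripper":0.5}
    - {"dx":0,"dy":0,"dz":0,"ax":0,"ay":0,"az":0,"gripper":0.5}
    - {"dx":0,"dy":0,"dz":0,"ax":0,"ay":0,"az":0,"gripper":0.5}
    - {"dx":0,"dy":0,"dz":0,"ax":0,"ay":0,"az":0,"gripper":0.5}
    - {"dx":0,"dy":0,"dz":0,"ax":0,"ay":0,"az":0,"gripper":0.5}
  squeeze: 20

```text
clock: 11.42
eef_pos: [459.7, -291.2, 46.9]
eef_rot: [3.127, -1.393, 0.879]
wrist_force: [-0.6, -2.7, 1.8]
finger_gap: 61.2
finger_force: 19.9
```

```bash
cat > b.py <<'E'
from seg import *
import sys
# pour planner: start from current grasp (beaker upright now, axis at grasp)
p,R,q=cur();h=50
print(p.round(1),q.round(2))
zb=R.inv().apply([0,0,1]);print("zb",zb.round(3))
mo=R.inv().apply(B+[0,0,90]-p);print("mouth in tool",mo.round(1))
f=lambda x:None if x is None else x.round(2)
for be in (50,70,90):
 for pp in (50,60,70):
  for rho in (130,145):
   R2=tool(be*d,pp*d,rho*d);b=R2.apply(zb);hb=b*[1,1,0];hb/=np.linalg.norm(hb)
   m=bowl-12*hb+[0,0,150];t=m-R2.apply(mo)
   s=ik(t,R2,[[-.4,.6,1.7,1.5,1.35,1.69],[-.4,.8,1.4,1.2,1.7,1.7]])
   cor=[t+R2.apply([sx*37.5,sy*88.5,-67]) for sx in(-1,1) for sy in(-1,1)]
   print(be,pp,rho,"tilt",np.degrees(np.arccos(b[2])).round(),"b",b.round(2),f(s),"bodyz",[(round(c[2]),round(np.hypot(*(c-bowl)[:2]))) for c in cor if np.hypot(*(c-bowl)[:2])<110 or c[2]<90])
E
python3 b.py
```

```text
[ 459.7 -291.2   46.9] [-1.1   0.92  1.59  1.15  1.65 -1.  ]
zb [ 0.984  0.003 -0.177]
mouth in tool [ 40.4   0.3 -19. ]
50 50 130 tilt 112.0 b [ 0.23 -0.9  -0.37] [-0.21  0.41  1.75  1.11  0.86  2.03] bodyz [(271, 48), (234, 48), (131, 99)]
50 50 145 tilt 120.0 b [ 0.01 -0.86 -0.51] [-0.21  0.42  1.72  1.1   0.86  2.32] bodyz [(269, 50), (222, 64), (144, 101)]
50 60 130 tilt 117.0 b [ 0.27 -0.84 -0.46] [-0.26  0.43  1.81  1.37  0.93  1.78] bodyz [(276, 27), (235, 45), (117, 97)]
50 60 145 tilt 128.0 b [ 0.07 -0.79 -0.61] [-0.26  0.44  1.78  1.35  0.93  2.07] bodyz [(273, 31), (220, 63), (132, 100)]
50 70 130 tilt 122.0 b [ 0.33 -0.78 -0.54] [-0.31  0.48  1.86  1.57  1.05  1.57] bodyz [(277, 13), (232, 47), (105, 93)]
50 70 145 tilt 134.0 b [ 0.15 -0.7  -0.7 ] [-0.3   0.48  1.83  1.56  1.05  1.86] bodyz [(274, 19), (217, 65), (121, 99)]
70 50 130 tilt 112.0 b [ 0.52 -0.77 -0.37] [-0.27  0.5   1.61  0.97  1.17  1.88] bodyz [(271, 48), (234, 48), (131, 99)]
70 50 145 tilt 120.0 b [ 0.3  -0.81 -0.51] [-0.26  0.51  1.58  0.97  1.18  2.16] bodyz [(269, 50), (222, 64), (144, 101)]
70 60 13
[... 504 characters left out ...]
75 -0.54 -0.37] [-0.28  0.61  1.44  0.83  1.46  1.73] bodyz [(271, 48), (234, 48), (131, 99)]
90 50 145 tilt 120.0 b [ 0.56 -0.65 -0.51] [-0.27  0.62  1.41  0.84  1.47  2.02] bodyz [(269, 50), (222, 64), (144, 101)]
90 60 130 tilt 117.0 b [ 0.75 -0.47 -0.46] [-0.33  0.67  1.43  0.96  1.56  1.66] bodyz [(276, 27), (235, 45), (117, 97)]
90 60 145 tilt 128.0 b [ 0.56 -0.56 -0.61] [-0.31  0.67  1.4   0.97  1.56  1.94] bodyz [(273, 31), (220, 63), (132, 100)]
90 70 130 tilt 122.0 b [ 0.75 -0.38 -0.54] [-0.36  0.73  1.42  1.08  1.66  1.6 ] bodyz [(277, 13), (232, 47), (105, 93)]
90 70 145 tilt 134.0 b [ 0.56 -0.44 -0.7 ] [-0.35  0.73  1.39  1.09  1.66  1.89] bodyz [(274, 19), (217, 65), (121, 99)]
```

```bash
cat > b.py <<'E'
from seg import *
from scipy.spatial.transform import Slerp
mo=np.array([40.4,.3,-19.]);zb=np.array([.984,.003,-.177])
BE,PP=60,60
def target(rho):
    R2=tool(BE*d,PP*d,rho*d);b=R2.apply(zb);hb=b*[1,1,0];hb/=np.linalg.norm(hb)
    zm=np.interp(rho,[35,60,90,145],[230,190,158,150])
    return bowl-(15+32*b[2])*hb+[0,0,zm]-R2.apply(mo),R2,b
def rows_for(p,R,poses):
    out=[]
    for pt,Rt in poses:
        r=np.r_[R.inv().apply(pt-p)/40,np.degrees((R.inv()*Rt).as_rotvec())/10].round(2);out.append(r);p,R=step(p,R,r)
    return out
def show(p,R,q,poses):
    rr=rows_for(p,R,poses);p2,R2,q2,tr=sim(p,R,q,rr)
    for r,t in zip(rr,tr):
        b=t[1].apply(zb);m=t[0]+t[1].apply(mo)
        cz=min((t[0]+t[1].apply([sx*37.5,sy*88.5,-67]))[2] for sx in(-1,1) for sy in(-1,1))
        print(r.tolist(),"m",m.round().tolist(),"tilt",np.degrees(np.arccos(b[2])).round(),"body",cz.round(),"q",t[2].round(2).tolist())
    return p2,R2,q2
def lin(p,R,pt,Rt,n):
    s=Slerp([0,1],Ro.concatenate([R,Rt]));return [(p+(pt-p)*k,s(k)) for k in np.linspace(0,1,n+1)[1:]]
E
cat > c.py <<'E'
from b import *
p,R,q=cur();pu=p+[0,0,190]
p,R,q=show(p,R,q,lin(p,R,pu,R,6))
t,Rt,b=target(35);print("M",t.round())
p,R,q=show(p,R,q,lin(p,R,t,Rt,12))
print("P")
show(p,R,q,[target(r)[:2] for r in np.arange(40,146,5)])
E
python3 c.py
```

```text
[0.78, 0.0, -0.14, 0.0, 0.0, 0.0] m [452.0, -300.0, 122.0] tilt 1.0 body 53.0 q [-1.1, 0.85, 1.61, 1.15, 1.67, -0.95]
[0.78, 0.0, -0.14, 0.0, 0.0, 0.0] m [452.0, -300.0, 153.0] tilt 1.0 body 85.0 q [-1.1, 0.79, 1.63, 1.16, 1.69, -0.91]
[0.78, 0.01, -0.14, 0.0, 0.0, 0.0] m [452.0, -300.0, 185.0] tilt 1.0 body 117.0 q [-1.1, 0.73, 1.63, 1.17, 1.71, -0.86]
[0.78, -0.0, -0.14, 0.0, 0.0, 0.0] m [452.0, -300.0, 217.0] tilt 1.0 body 148.0 q [-1.1, 0.67, 1.64, 1.17, 1.73, -0.81]
[0.78, 0.0, -0.14, 0.0, 0.0, 0.0] m [452.0, -300.0, 248.0] tilt 1.0 body 180.0 q [-1.1, 0.62, 1.64, 1.18, 1.75, -0.76]
[0.78, 0.0, -0.14, 0.0, 0.0, 0.0] m [452.0, -300.0, 280.0] tilt 1.0 body 212.0 q [-1.1, 0.57, 1.63, 1.19, 1.77, -0.7]
M [588.  41. 192.]
[0.03, -0.25, 0.71, 0.03, -0.18, 0.26] m [465.0, -272.0, 277.0] tilt 3.0 body 207.0 q [-1.05, 0.53, 1.68, 1.19, 1.72, -0.66]
[0.05, -0.24, 0.7, 0.03, -0.19, 0.26] m [478.0, -245.0, 273.0] tilt 7.0 body 202.0 q [-1.0, 0.5, 1.72, 1.19, 1.66, -0.61]
[0.05, -0.24, 0.71, 0.03, -0.18, 0.26] m [492.0, -218.0, 269.0] tilt 10.0 body 196.0 q [-0.95, 0.47, 1.76, 1.19, 1.61, -0
[... 3026 characters left out ...]
0.0, 0.0, 0.5] m [646.0, 28.0, 154.0] tilt 110.0 body 113.0 q [-0.31, 0.49, 1.73, 1.24, 1.11, 1.58]
[0.06, -0.09, -0.0, 0.0, 0.0, 0.5] m [648.0, 27.0, 153.0] tilt 114.0 body 116.0 q [-0.31, 0.49, 1.72, 1.24, 1.11, 1.68]
[0.05, -0.09, -0.01, 0.0, 0.0, 0.5] m [648.0, 25.0, 152.0] tilt 117.0 body 119.0 q [-0.31, 0.49, 1.71, 1.23, 1.11, 1.77]
[0.05, -0.09, -0.02, 0.0, 0.0, 0.5] m [649.0, 23.0, 152.0] tilt 121.0 body 123.0 q [-0.31, 0.5, 1.7, 1.23, 1.12, 1.87]
[0.05, -0.09, -0.01, 0.0, 0.0, 0.5] m [650.0, 22.0, 151.0] tilt 124.0 body 128.0 q [-0.32, 0.5, 1.69, 1.23, 1.12, 1.96]
[0.04, -0.08, -0.02, 0.0, 0.0, 0.5] m [650.0, 20.0, 150.0] tilt 128.0 body 132.0 q [-0.32, 0.51, 1.68, 1.22, 1.12, 2.05]
```

>>> jog_arm:
  commands:
    - {"dx":0.4,"dy":0,"dz":-0.07,"ax":0,"ay":0,"az":0,"gripper":0.5}
    - {"dx":0.78,"dy":0,"dz":-0.14,"ax":0,"ay":0,"az":0,"gripper":0.5}
    - {"dx":0.78,"dy":0,"dz":-0.14,"ax":0,"ay":0,"az":0,"gripper":0.5}
    - {"dx":0.78,"dy":0,"dz":-0.14,"ax":0,"ay":0,"az":0,"gripper":0.5}
    - {"dx":0.78,"dy":0,"dz":-0.14,"ax":0,"ay":0,"az":0,"gripper":0.5}
    - {"dx":0.78,"dy":0,"dz":-0.14,"ax":0,"ay":0,"az":0,"gripper":0.5}
    - {"dx":0.4,"dy":0,"dz":-0.07,"ax":0,"ay":0,"az":0,"gripper":0.5}
    - {"dx":0,"dy":0,"dz":0,"ax":0,"ay":0,"az":0,"gripper":0.5}

```text
clock: 12.42
eef_pos: [459.5, -290.4, 238.3]
eef_rot: [3.12, -1.392, 0.886]
wrist_force: [-0.5, -0.1, -2.5]
finger_gap: 61.1
finger_force: 20.0
```

```bash
sed -i 's/\[230,190,158,150\]/[230,200,175,158]/' b.py
cat > c.py <<'E'
from b import *
import cv2
from h import cams
im=cams.camera("scene")["image"][40:240,180:420,::-1];cv2.imwrite("pics/l.png",cv2.resize(im,None,fx=2.5,fy=2.5))
p,R,q=cur();print(p.round(1))
t,Rt,b=target(35)
show(p,R,q,lin(p,R,t,Rt,12))
E
python3 c.py | cut -d'q' -f1
```

```text
[ 459.4 -290.3  237.3]
[0.03, -0.24, 0.7, 0.03, -0.18, 0.26] m [465.0, -272.0, 277.0] tilt 3.0 body 207.0 
[0.04, -0.24, 0.71, 0.03, -0.19, 0.26] m [478.0, -245.0, 273.0] tilt 7.0 body 202.0 
[0.06, -0.24, 0.7, 0.03, -0.18, 0.26] m [492.0, -217.0, 270.0] tilt 10.0 body 196.0 
[0.07, -0.24, 0.71, 0.03, -0.19, 0.26] m [505.0, -190.0, 266.0] tilt 13.0 body 192.0 
[0.07, -0.24, 0.7, 0.03, -0.18, 0.25] m [518.0, -162.0, 262.0] tilt 16.0 body 186.0 
[0.1, -0.24, 0.7, 0.03, -0.18, 0.26] m [531.0, -135.0, 258.0] tilt 19.0 body 182.0 
[0.1, -0.24, 0.7, 0.03, -0.19, 0.26] m [544.0, -108.0, 253.0] tilt 22.0 body 177.0 
[0.11, -0.24, 0.7, 0.03, -0.18, 0.26] m [557.0, -80.0, 249.0] tilt 26.0 body 172.0 
[0.13, -0.24, 0.7, 0.03, -0.18, 0.26] m [570.0, -53.0, 244.0] tilt 29.0 body 168.0 
[0.13, -0.25, 0.69, 0.03, -0.19, 0.26] m [583.0, -25.0, 240.0] tilt 32.0 body 163.0 
[0.15, -0.24, 0.69, 0.03, -0.18, 0.26] m [596.0, 2.0, 235.0] tilt 35.0 body 159.0 
[0.16, -0.25, 0.68, 0.03, -0.18, 0.26] m [609.0, 29.0, 230.0] tilt 38.0 body 155.0
```

View pics/l.png

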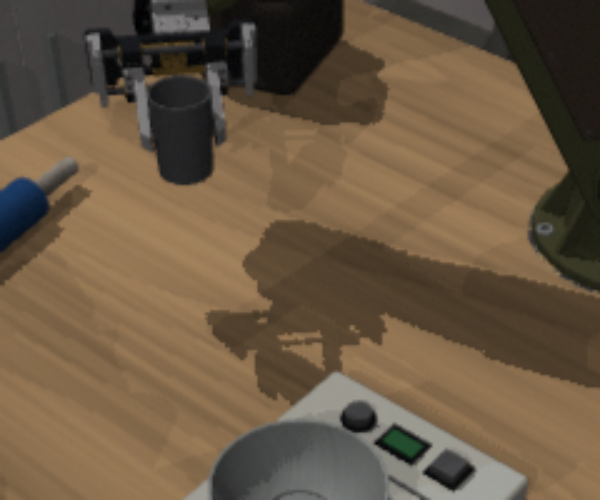

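The picture shows the beaker held upright between the pads at (182,130), clear of the bench. I carry it to above the bowl.

>>> jog_arm:
  commands:
    - {"dx":0.02,"dy":-0.12,"dz":0.35,"ax":0.015,"ay":-0.09,"az":0.13,"gripper":0.5}
    - {"dx":0.02,"dy":-0.12,"dz":0.35,"ax":0.015,"ay":-0.09,"az":0.13,"gripper":0.5}
    - {"dx":0.04,"dy":-0.24,"dz":0.71,"ax":0.03,"ay":-0.19,"az":0.26,"gripper":0.5}
    - {"dx":0.06,"dy":-0.24,"dz":0.7,"ax":0.03,"ay":-0.18,"az":0.26,"gripper":0.5}
    - {"dx":0.07,"dy":-0.24,"dz":0.71,"ax":0.03,"ay":-0.19,"az":0.26,"gripper":0.5}
    - {"dx":0.07,"dy":-0.24,"dz":0.7,"ax":0.03,"ay":-0.18,"az":0.25,"gripper":0.5}
    - {"dx":0.1,"dy":-0.24,"dz":0.7,"ax":0.03,"ay":-0.18,"az":0.26,"gripper":0.5}
    - {"dx":0.1,"dy":-0.24,"dz":0.7,"ax":0.03,"ay":-0.19,"az":0.26,"gripper":0.5}
    - {"dx":0.11,"dy":-0.24,"dz":0.7,"ax":0.03,"ay":-0.18,"az":0.26,"gripper":0.5}
    - {"dx":0.13,"dy":-0.24,"dz":0.7,"ax":0.03,"ay":-0.18,"az":0.26,"gripper":0.5}

```text
clock: 13.72
eef_pos: [556.5, -40.0, 203.4]
eef_rot: [-2.412, -0.949, 0.146]
wrist_force: [1.0, -0.3, -1.8]
finger_gap: 60.7
finger_force: 20.0
```

>>> jog_arm:
  commands:
    - {"dx":0.13,"dy":-0.25,"dz":0.69,"ax":0.03,"ay":-0.19,"az":0.26,"gripper":0.5}
    - {"dx":0.15,"dy":-0.24,"dz":0.69,"ax":0.03,"ay":-0.18,"az":0.26,"gripper":0.5}
    - {"dx":0.08,"dy":-0.13,"dz":0.34,"ax":0.015,"ay":-0.09,"az":0.13,"gripper":0.5}
    - {"dx":0.08,"dy":-0.12,"dz":0.34,"ax":0.015,"ay":-0.09,"az":0.13,"gripper":0.5}
    - {"dx":0,"dy":0,"dz":0,"ax":0,"ay":0,"az":0,"gripper":0.5}
    - {"dx":0,"dy":0,"dz":0,"ax":0,"ay":0,"az":0,"gripper":0.5}

```text
clock: 14.48
eef_pos: [588.3, 40.7, 192.4]
eef_rot: [-2.358, -0.789, 0.095]
wrist_force: [0.4, 1.0, -2.6]
finger_gap: 61.2
finger_force: 20.0
```

```bash
cat > c.py <<'E'
from b import *
p,R,q=cur();print(p.round(1))
show(p,R,q,[target(r)[:2] for r in np.arange(40,146,5)])
E
python3 c.py | cut -d'q' -f1
```

```text
[588.3  40.7 192.4]
[-0.07, -0.03, 0.16, -0.01, -0.0, 0.5] m [611.0, 32.0, 224.0] tilt 42.0 body 147.0 
[-0.05, -0.01, 0.13, 0.0, -0.0, 0.5] m [613.0, 34.0, 218.0] tilt 46.0 body 140.0 
[-0.05, 0.0, 0.13, 0.0, -0.0, 0.5] m [615.0, 36.0, 212.0] tilt 51.0 body 134.0 
[-0.03, 0.02, 0.13, 0.0, -0.01, 0.5] m [618.0, 37.0, 206.0] tilt 55.0 body 129.0 
[-0.02, 0.02, 0.11, 0.0, 0.0, 0.5] m [620.0, 38.0, 200.0] tilt 59.0 body 124.0 
[0.01, -0.0, 0.09, 0.0, 0.0, 0.5] m [622.0, 38.0, 196.0] tilt 64.0 body 122.0 
[0.02, -0.0, 0.08, 0.0, 0.0, 0.5] m [625.0, 38.0, 192.0] tilt 68.0 body 121.0 
[0.04, 0.0, 0.08, 0.0, 0.0, 0.5] m [628.0, 38.0, 188.0] tilt 72.0 body 120.0 
[0.04, 0.01, 0.07, 0.0, 0.0, 0.5] m [630.0, 37.0, 183.0] tilt 76.0 body 120.0 
[0.05, -0.0, 0.06, 0.01, 0.0, 0.5] m [632.0, 37.0, 179.0] tilt 81.0 body 121.0 
[0.06, 0.0, 0.07, -0.0, 0.0, 0.5] m [635.0, 36.0, 175.0] tilt 85.0 body 122.0 
[0.06, -0.06, 0.02, -0.0, 0.0, 0.5] m [637.0, 35.0, 174.0] tilt 89.0 body 122.0 
[0.07, -0.06, 0.02, -0.0, 0.0, 0.5] m [639.0, 34.0, 172.0] tilt 94.0 body 121.0 
[0.07, -0.06, 0.02, -0.0, 0.0, 0.5] m [641.0, 33.0, 170.0] tilt 98.0 body 121.0 
[0.07, -0.07, 0.01, -0.0, 0.0, 0.5] m [643.0, 31.0, 169.0] tilt 102.0 body 122.0 
[0.07, -0.07, 0.01, -0.0, 0.0, 0.5] m [645.0, 30.0, 167.0] tilt 106.0 body 123.0 
[0.07, -0.07, 0.01, -0.0, 0.0, 0.5] m [646.0, 28.0, 166.0] tilt 110.0 body 125.0 
[0.06, -0.08, 0.0, -0.0, 0.01, 0.5] m [647.0, 27.0, 164.0] tilt 114.0 body 127.0 
[0.07, -0.07, 0.0, -0.0, -0.0, 0.5] m [648.0, 25.0, 163.0] tilt 117.0 body 130.0 
[0.06, -0.08, 0.0, -0.0, -0.0, 0.5] m [649.0, 23.0, 161.0] tilt 121.0 body 133.0 
[0.06, -0.07, -0.0, -0.0, -0.0, 0.5] m [650.0, 22.0, 159.0] tilt 124.0 body 136.0 
[0.05, -0.07, -0.01, -0.0, -0.0, 0.5] m [650.0, 20.0, 158.0] tilt 128.0 body 140.0
```

>>> jog_arm:
  commands:
    - {"dx":-0.07,"dy":-0.03,"dz":0.16,"ax":0,"ay":0,"az":0.5,"gripper":0.5}
    - {"dx":-0.05,"dy":-0.01,"dz":0.13,"ax":0,"ay":0,"az":0.5,"gripper":0.5}
    - {"dx":-0.05,"dy":0,"dz":0.13,"ax":0,"ay":0,"az":0.5,"gripper":0.5}
    - {"dx":-0.015,"dy":0.01,"dz":0.065,"ax":0,"ay":0,"az":0.25,"gripper":0.5}
    - {"dx":-0.015,"dy":0.01,"dz":0.065,"ax":0,"ay":0,"az":0.25,"gripper":0.5}
    - {"dx":-0.01,"dy":0.01,"dz":0.055,"ax":0,"ay":0,"az":0.25,"gripper":0.5}
    - {"dx":-0.01,"dy":0.01,"dz":0.055,"ax":0,"ay":0,"az":0.25,"gripper":0.5}
    - {"dx":0.005,"dy":0,"dz":0.045,"ax":0,"ay":0,"az":0.25,"gripper":0.5}
    - {"dx":0.005,"dy":0,"dz":0.045,"ax":0,"ay":0,"az":0.25,"gripper":0.5}

```text
clock: 15.6
eef_pos: [594.8, 62.6, 171.8]
eef_rot: [-2.136, -0.374, -0.297]
wrist_force: [-0.2, 0.1, -1.7]
finger_gap: 60.9
finger_force: 20.0
```

>>> jog_arm:
  commands:
    - {"dx":0.01,"dy":0,"dz":0.04,"ax":0,"ay":0,"az":0.25,"gripper":0.5}
    - {"dx":0.01,"dy":0,"dz":0.04,"ax":0,"ay":0,"az":0.25,"gripper":0.5}
    - {"dx":0.02,"dy":0,"dz":0.04,"ax":0,"ay":0,"az":0.25,"gripper":0.5}
    - {"dx":0.02,"dy":0,"dz":0.04,"ax":0,"ay":0,"az":0.25,"gripper":0.5}
    - {"dx":0.02,"dy":0,"dz":0.035,"ax":0,"ay":0,"az":0.25,"gripper":0.5}
    - {"dx":0.02,"dy":0,"dz":0.035,"ax":0,"ay":0,"az":0.25,"gripper":0.5}
    - {"dx":0.025,"dy":0,"dz":0.03,"ax":0,"ay":0,"az":0.25,"gripper":0.5}
    - {"dx":0.025,"dy":0,"dz":0.03,"ax":0,"ay":0,"az":0.25,"gripper":0.5}
    - {"dx":0.03,"dy":0,"dz":0.035,"ax":0,"ay":0,"az":0.25,"gripper":0.5}
    - {"dx":0.03,"dy":0,"dz":0.035,"ax":0,"ay":0,"az":0.25,"gripper":0.5}

```text
clock: 16.85
eef_pos: [608.5, 70.1, 166.0]
eef_rot: [-2.093, 0.001, -0.525]
wrist_force: [-0.5, 0.5, -2.2]
finger_gap: 61.0
finger_force: 20.0
```

```bash
cat > e.py <<'E'
import sys,cv2
from h import *
im=cams.camera("top")["image"][90:260,230:430,::-1];im2=cams.camera("scene")["image"][100:300,190:390,::-1]
cv2.imwrite(sys.argv[1],np.hstack([cv2.resize(im,(470,400)),cv2.resize(im2,(330,400))[:, :330]]));st()
E
python3 e.py pics/p1.png; python3 c.py | cut -d'q' -f1 | head -3
```

```text
16.95 j [-0.3228, 0.4424, 1.7908, 1.245, 1.1112, 1.0401] p [608.6  70.2 166. ] r [-2.093e+00  1.000e-03 -5.250e-01] F [-0.2 -0.1 -2.4] gap 61.3 20.0
[608.6  70.2 166. ]
fast 0 [-0.3  -0.31  0.1  -0.16  0.21 -3.11]
[-0.13, -0.09, -0.94, -0.0, -0.01, -5.01] m [611.0, 32.0, 224.0] tilt 42.0 body 147.0
```

View pics/p1.png

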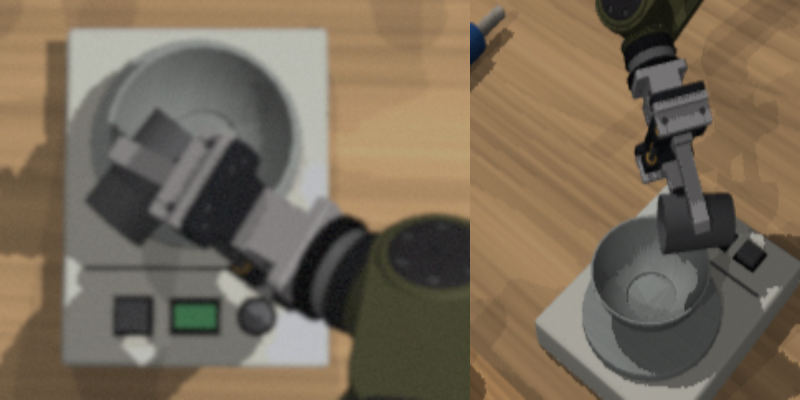

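At 85° the mouth lies just inside the bowl's rim, pointing to its middle, and no ball has left yet. I continue slowly.

>>> jog_arm:
  commands:
    - {"dx":0.03,"dy":-0.03,"dz":0.01,"ax":0,"ay":0,"az":0.25,"gripper":0.5}
    - {"dx":0.03,"dy":-0.03,"dz":0.01,"ax":0,"ay":0,"az":0.25,"gripper":0.5}
    - {"dx":0.035,"dy":-0.03,"dz":0.01,"ax":0,"ay":0,"az":0.25,"gripper":0.5}
    - {"dx":0.035,"dy":-0.03,"dz":0.01,"ax":0,"ay":0,"az":0.25,"gripper":0.5}
    - {"dx":0.035,"dy":-0.03,"dz":0.01,"ax":0,"ay":0,"az":0.25,"gripper":0.5}
    - {"dx":0.035,"dy":-0.03,"dz":0.01,"ax":0,"ay":0,"az":0.25,"gripper":0.5}
    - {"dx":0.035,"dy":-0.035,"dz":0.005,"ax":0,"ay":0,"az":0.25,"gripper":0.5}
    - {"dx":0.035,"dy":-0.035,"dz":0.005,"ax":0,"ay":0,"az":0.25,"gripper":0.5}
    - {"dx":0.035,"dy":-0.035,"dz":0.005,"ax":0,"ay":0,"az":0.25,"gripper":0.5}
    - {"dx":0.035,"dy":-0.035,"dz":0.005,"ax":0,"ay":0,"az":0.25,"gripper":0.5}

```text
clock: 18.2
eef_pos: [626.1, 68.9, 173.1]
eef_rot: [-2.137, 0.375, -0.753]
wrist_force: [-0.1, -0.6, -1.1]
finger_gap: 60.8
finger_force: 20.0
```

>>> jog_arm:
  commands:
    - {"dx":0.07,"dy":-0.07,"dz":0.01,"ax":0,"ay":0,"az":0.5,"gripper":0.5}
    - {"dx":0.06,"dy":-0.08,"dz":0,"ax":0,"ay":0,"az":0.5,"gripper":0.5}
    - {"dx":0.07,"dy":-0.07,"dz":0,"ax":0,"ay":0,"az":0.5,"gripper":0.5}
    - {"dx":0.06,"dy":-0.08,"dz":0,"ax":0,"ay":0,"az":0.5,"gripper":0.5}
    - {"dx":0.06,"dy":-0.07,"dz":0,"ax":0,"ay":0,"az":0.5,"gripper":0.5}
    - {"dx":0.05,"dy":-0.07,"dz":-0.01,"ax":0,"ay":0,"az":0.5,"gripper":0.5}
    - {"dx":0,"dy":0,"dz":0,"ax":0,"ay":0,"az":0,"gripper":0.5}
    - {"dx":0,"dy":0,"dz":0,"ax":0,"ay":0,"az":0,"gripper":0.5}
    - {"dx":0,"dy":0,"dz":0,"ax":0,"ay":0,"az":0,"gripper":0.5}
    - {"dx":0,"dy":0,"dz":0,"ax":0,"ay":0,"az":0,"gripper":0.5}

```text
clock: 19.45
eef_pos: [646.7, 60.4, 177.4]
eef_rot: [-2.358, 0.789, -1.142]
wrist_force: [-0.2, -0.2, -0.1]
finger_gap: 61.0
finger_force: 20.0
```

```bash
python3 e.py pics/p2.png
```

```text
19.55 j [-0.3177, 0.4966, 1.672, 1.2177, 1.1294, 2.068] p [646.7  60.4 177.5] r [-2.358  0.789 -1.142] F [-0.2 -0.4 -1. ] gap 61.1 20.0
```

View pics/p2.png

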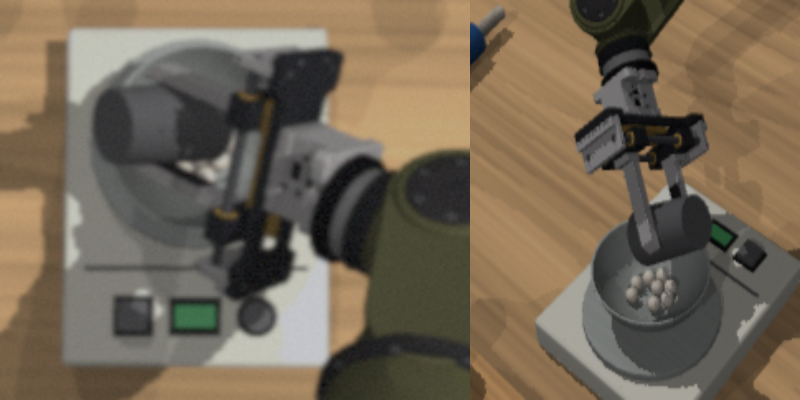

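All eight balls appear to be in the bowl (cluster around (655,290) of the right panel), and the wrist load fell by about the balls' weight. I'll plan the return.

```bash
cat > r.py <<'E'
from b import *
p,R,q=cur()
up=p+[0,0,65]
p,R,q=show(p,R,q,lin(p,R,up,R,2));print("unroll")
v=[-.1,0,-.2,0,0,-.85]
n=0;poses=[];P,RR=p,R
for k in range(17):
    RR=RR*Ro.from_rotvec([0,0,-145/17*d]);P=P+[-6,-12,2];poses.append((P,RR))
p,R,q=show(p,R,q,poses);print("back")
Rg=Ro.from_euler('xyz',[3.127,-1.393,.879]);pg=np.array([459.7,-291.2,47.4])
p,R,q=show(p,R,q,lin(p,R,pg+[0,0,120],Rg,8));print("down")
show(p,R,q,lin(p,R,pg,Rg,4))
E
python3 r.py
```

```text
[-0.58, -0.4, -0.41, 0.0, 0.0, 0.0] m [650.0, 20.0, 191.0] tilt 128.0 body 173.0 q [-0.32, 0.45, 1.65, 1.19, 1.15, 2.14]
[-0.57, -0.41, -0.4, 0.0, 0.0, 0.0] m [650.0, 20.0, 223.0] tilt 128.0 body 205.0 q [-0.32, 0.41, 1.63, 1.16, 1.18, 2.2]
unroll
[0.11, 0.05, -0.32, -0.0, -0.0, -0.85] m [649.0, 7.0, 229.0] tilt 122.0 body 202.0 q [-0.34, 0.4, 1.64, 1.15, 1.2, 2.05]
[0.11, 0.08, -0.31, -0.0, 0.0, -0.86] m [648.0, -5.0, 234.0] tilt 116.0 body 199.0 q [-0.37, 0.39, 1.64, 1.15, 1.22, 1.89]
[0.09, 0.08, -0.32, -0.0, -0.0, -0.85] m [646.0, -16.0, 241.0] tilt 109.0 body 199.0 q [-0.39, 0.38, 1.65, 1.14, 1.24, 1.73]
[0.08, 0.1, -0.31, -0.0, -0.0, -0.85] m [644.0, -27.0, 247.0] tilt 103.0 body 200.0 q [-0.42, 0.38, 1.65, 1.13, 1.26, 1.58]
[0.06, 0.11, -0.32, 0.0, -0.0, -0.85] m [640.0, -38.0, 254.0] tilt 96.0 body 204.0 q [-0.44, 0.37, 1.65, 1.12, 1.28, 1.42]
[0.05, 0.11, -0.31, -0.0, -0.0, -0.86] m [637.0, -47.0, 261.0] tilt 88.0 body 209.0 q [-0.47, 0.37, 1.65, 1.11, 1.31, 1.26]
[0.02, 0.12, -0.32, 0.0, -0.0, -0.85] m [632.0, -57.0, 269.0] tilt 81.0 body 211.0 q [-0.49, 0.36, 1.65, 1.1, 1.
[... 2066 characters left out ...]
 [464.0, -280.0, 225.0] tilt 3.0 body 159.0 q [-1.06, 0.63, 1.65, 1.16, 1.69, -0.79]
[-0.45, 0.08, -0.43, -0.12, 0.25, 0.05] m [452.0, -300.0, 210.0] tilt 1.0 body 142.0 q [-1.1, 0.69, 1.64, 1.17, 1.72, -0.82]
down
[-0.74, -0.0, 0.13, -0.0, -0.0, -0.0] m [452.0, -300.0, 180.0] tilt 1.0 body 112.0 q [-1.1, 0.74, 1.63, 1.16, 1.7, -0.87]
[-0.74, -0.0, 0.13, -0.0, -0.0, -0.0] m [452.0, -300.0, 150.0] tilt 1.0 body 82.0 q [-1.1, 0.8, 1.63, 1.16, 1.68, -0.91]
[-0.73, -0.0, 0.13, -0.0, -0.0, -0.0] m [452.0, -300.0, 121.0] tilt 1.0 body 52.0 q [-1.1, 0.86, 1.61, 1.15, 1.67, -0.95]
[-0.74, -0.0, 0.14, -0.0, -0.0, -0.0] m [453.0, -300.0, 90.0] tilt 1.0 body 22.0 q [-1.1, 0.92, 1.59, 1.15, 1.65, -0.99]
```

>>> jog_arm:
  commands:
    - {"dx":-0.58,"dy":-0.4,"dz":-0.41,"ax":0,"ay":0,"az":0,"gripper":0.5}
    - {"dx":-0.57,"dy":-0.41,"dz":-0.4,"ax":0,"ay":0,"az":0,"gripper":0.5}
    - {"dx":0.11,"dy":0.05,"dz":-0.32,"ax":0,"ay":0,"az":-0.85,"gripper":0.5}
    - {"dx":0.11,"dy":0.08,"dz":-0.31,"ax":0,"ay":0,"az":-0.86,"gripper":0.5}
    - {"dx":0.09,"dy":0.08,"dz":-0.32,"ax":0,"ay":0,"az":-0.85,"gripper":0.5}
    - {"dx":0.08,"dy":0.1,"dz":-0.31,"ax":0,"ay":0,"az":-0.85,"gripper":0.5}
    - {"dx":0.06,"dy":0.11,"dz":-0.32,"ax":0,"ay":0,"az":-0.85,"gripper":0.5}
    - {"dx":0.05,"dy":0.11,"dz":-0.31,"ax":0,"ay":0,"az":-0.86,"gripper":0.5}
    - {"dx":0.02,"dy":0.12,"dz":-0.32,"ax":0,"ay":0,"az":-0.85,"gripper":0.5}
    - {"dx":0.01,"dy":0.13,"dz":-0.31,"ax":0,"ay":0,"az":-0.85,"gripper":0.5}

```text
clock: 20.8
eef_pos: [598.5, -35.9, 258.5]
eef_rot: [-2.105, -0.204, -0.404]
wrist_force: [0.2, 0.6, -0.6]
finger_gap: 60.7
finger_force: 20.0
```

>>> jog_arm:
  commands:
    - {"dx":-0.01,"dy":0.12,"dz":-0.32,"ax":0,"ay":0,"az":-0.86,"gripper":0.5}
    - {"dx":-0.02,"dy":0.13,"dz":-0.31,"ax":0,"ay":0,"az":-0.85,"gripper":0.5}
    - {"dx":-0.05,"dy":0.11,"dz":-0.32,"ax":0,"ay":0,"az":-0.85,"gripper":0.5}
    - {"dx":-0.06,"dy":0.11,"dz":-0.31,"ax":0,"ay":0,"az":-0.86,"gripper":0.5}
    - {"dx":-0.08,"dy":0.1,"dz":-0.32,"ax":0,"ay":0,"az":-0.85,"gripper":0.5}
    - {"dx":-0.09,"dy":0.09,"dz":-0.31,"ax":0,"ay":0,"az":-0.85,"gripper":0.5}
    - {"dx":-0.1,"dy":0.07,"dz":-0.32,"ax":0,"ay":0,"az":-0.85,"gripper":0.5}
    - {"dx":-0.11,"dy":0.05,"dz":-0.31,"ax":0,"ay":0,"az":-0.86,"gripper":0.5}
    - {"dx":-0.12,"dy":0.04,"dz":-0.32,"ax":0,"ay":0,"az":-0.85,"gripper":0.5}

```text
clock: 21.92
eef_pos: [544.6, -144.0, 276.7]
eef_rot: [3.133, -1.048, 1.057]
wrist_force: [-0.2, -0.2, -0.5]
finger_gap: 60.9
finger_force: 20.0
```

>>> jog_arm:
  commands:
    - {"dx":-0.56,"dy":0,"dz":-0.29,"ax":-0.12,"ay":0.25,"az":0.04,"gripper":0.5}
    - {"dx":-0.55,"dy":0.01,"dz":-0.32,"ax":-0.13,"ay":0.24,"az":0.05,"gripper":0.5}
    - {"dx":-0.53,"dy":0.02,"dz":-0.33,"ax":-0.12,"ay":0.25,"az":0.04,"gripper":0.5}
    - {"dx":-0.52,"dy":0.04,"dz":-0.36,"ax":-0.13,"ay":0.24,"az":0.04,"gripper":0.5}
    - {"dx":-0.51,"dy":0.04,"dz":-0.38,"ax":-0.12,"ay":0.25,"az":0.05,"gripper":0.5}
    - {"dx":-0.48,"dy":0.06,"dz":-0.41,"ax":-0.12,"ay":0.25,"az":0.04,"gripper":0.5}
    - {"dx":-0.47,"dy":0.07,"dz":-0.42,"ax":-0.13,"ay":0.24,"az":0.04,"gripper":0.5}
    - {"dx":-0.45,"dy":0.08,"dz":-0.43,"ax":-0.12,"ay":0.25,"az":0.05,"gripper":0.5}
    - {"dx":0,"dy":0,"dz":0,"ax":0,"ay":0,"az":0,"gripper":0.5}
    - {"dx":0,"dy":0,"dz":0,"ax":0,"ay":0,"az":0,"gripper":0.5}

```text
clock: 23.18
eef_pos: [460.0, -290.8, 167.7]
eef_rot: [3.128, -1.393, 0.879]
wrist_force: [0.6, 1.5, -0.8]
finger_gap: 60.9
finger_force: 20.0
```

```bash
cat > r.py <<'E'
from b import *
p,R,q=cur();print(p)
Rg=Ro.from_euler('xyz',[3.127,-1.393,.879]);pg=np.array([459.7,-291.2,47.4])
print("rot",rotrows(R,Rg));print(R.apply(zb).round(3))
show(p,R,q,lin(p,R,pg,Rg,4))
E
python3 r.py
```

```text
[ 459.98292237 -290.76047341  167.71625175]
rot (1, array([-0.00486842,  0.00261563, -0.00035707]))
[ 0.001 -0.     1.   ]
[-0.74, -0.0, 0.13, -0.0, 0.0, -0.0] m [453.0, -300.0, 181.0] tilt 1.0 body 112.0 q [-1.1, 0.74, 1.63, 1.16, 1.7, -0.87]
[-0.74, -0.0, 0.13, -0.0, 0.0, -0.0] m [453.0, -300.0, 151.0] tilt 1.0 body 82.0 q [-1.1, 0.8, 1.63, 1.16, 1.68, -0.91]
[-0.74, -0.0, 0.13, -0.0, 0.0, -0.0] m [453.0, -300.0, 121.0] tilt 1.0 body 52.0 q [-1.1, 0.86, 1.61, 1.15, 1.67, -0.95]
[-0.74, -0.01, 0.13, -0.0, 0.0, -0.0] m [452.0, -300.0, 91.0] tilt 1.0 body 22.0 q [-1.1, 0.92, 1.6, 1.15, 1.65, -0.99]
```

>>> jog_arm:
  commands:
    - {"dx":-0.74,"dy":0,"dz":0.13,"ax":0,"ay":0,"az":0,"gripper":0.5}
    - {"dx":-0.74,"dy":0,"dz":0.13,"ax":0,"ay":0,"az":0,"gripper":0.5}
    - {"dx":-0.74,"dy":0,"dz":0.13,"ax":0,"ay":0,"az":0,"gripper":0.5}
    - {"dx":-0.4,"dy":0,"dz":0.07,"ax":0,"ay":0,"az":0,"gripper":0.5}
    - {"dx":-0.2,"dy":0,"dz":0.035,"ax":0,"ay":0,"az":0,"gripper":0.5}
    - {"dx":-0.1,"dy":0,"dz":0.018,"ax":0,"ay":0,"az":0,"gripper":0.5}
    - {"dx":0,"dy":0,"dz":0,"ax":0,"ay":0,"az":0,"gripper":0.5}
    - {"dx":0,"dy":0,"dz":0,"ax":0,"ay":0,"az":0,"gripper":0.5}

```text
clock: 24.18
eef_pos: [459.6, -291.7, 49.2]
eef_rot: [3.128, -1.393, 0.878]
wrist_force: [0.6, -0.4, -0.2]
finger_gap: 60.5
finger_force: 20.0
```

>>> jog_arm:
  commands:
    - {"dx":-0.03,"dy":0,"dz":0.005,"ax":0,"ay":0,"az":0,"gripper":0.5}
    - {"dx":-0.02,"dy":0,"dz":0.004,"ax":0,"ay":0,"az":0,"gripper":0.5}
    - {"dx":0,"dy":0,"dz":0,"ax":0,"ay":0,"az":0,"gripper":0.5}

```text
clock: 24.55
eef_pos: [459.5, -291.5, 46.8]
eef_rot: [3.131, -1.394, 0.875]
wrist_force: [-1.2, 1.5, 2.4]
finger_gap: 60.8
finger_force: 19.9
```

Contact with the bench (about 3 N); open and back away along the tool axis.

>>> jog_arm:
  commands:
    - {"dx":0,"dy":0,"dz":0,"ax":0,"ay":0,"az":0,"gripper":0.3}
    - {"dx":0,"dy":0,"dz":0,"ax":0,"ay":0,"az":0,"gripper":0}
    - {"dx":0,"dy":0,"dz":0,"ax":0,"ay":0,"az":0,"gripper":0}
    - {"dx":0,"dy":0,"dz":0,"ax":0,"ay":0,"az":0,"gripper":0}
    - {"dx":0,"dy":0,"dz":0,"ax":0,"ay":0,"az":0,"gripper":0}
    - {"dx":0,"dy":0,"dz":-0.5,"ax":0,"ay":0,"az":0,"gripper":0}
    - {"dx":0,"dy":0,"dz":-0.8,"ax":0,"ay":0,"az":0,"gripper":0}
    - {"dx":0,"dy":0,"dz":-0.8,"ax":0,"ay":0,"az":0,"gripper":0}
    - {"dx":0,"dy":0,"dz":-0.8,"ax":0,"ay":0,"az":0,"gripper":0}
    - {"dx":0,"dy":0,"dz":0,"ax":0,"ay":0,"az":0,"gripper":0}

```text
clock: 25.8
eef_pos: [383.8, -380.8, 67.6]
eef_rot: [3.124, -1.392, 0.879]
wrist_force: [0.2, 0.1, -0.1]
finger_gap: 93.8
finger_force: 0.0
```

Run:
```python
import cv2
from h import *
st();a=cams.camera("top")["image"][95:295,240:520,::-1];b=cams.camera("scene")["image"][110:310,220:400,::-1]
cv2.imwrite("pics/f.png",np.hstack([cv2.resize(a,(480,343)),cv2.resize(b,(309,343))]))
```

```text
25.8 j [-1.273, 0.9392, 1.4604, 1.0233, 1.7971, -0.9474] p [ 383.8 -380.8   67.6] r [ 3.124 -1.392  0.879] F [ 0.2  0.1 -0.1] gap 93.8 0.0
```

View pics/f.png

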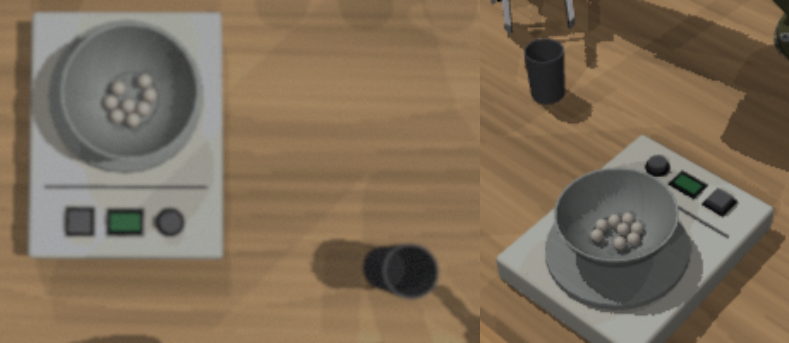

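All eight balls lie in the bowl (around (130,100) in the left panel), the beaker stands empty and upright at (400,270), and the gripper is clear of it.

```bash
python3 -c "
from cell import job;print(job.sign_off())"
```

```text
the job is handed in; nothing more can be done
None
```

I handed the job in at about 26 s: I pressed the square key and then the round key right down, poured all eight balls into the bowl, stood the empty beaker upright on the bench and let go; the sign-off gave no verdict.

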